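Clamp a plugged tube with a crank clamp

TASK

Lay the longer of the two grey tubes on the V rests of the bench clamp and let go of it. Then take the black sleeve of the crank between the fingers and wind the crank clockwise, keeping hold of the sleeve while the crank turns, until you feel the jaw nip the tube firmly against the end stop; do not overtighten, because the tube is thin. Let go with the tube held snugly, and leave the short offcut and the other things on the bench where they are.

Things in the scene. Friction and masses are not known exactly. Their poses are not given: they have to be found in the camera images.
- tube: The workpiece: a straight grey plastic tube, 110 mm long, 40 mm diameter, both ends closed by flush black plugs, about 0.12 kg, lying on the bench. The longer of the two tubes. Its origin is on its underside as built, halfway along; its own y axis runs along the tube.
- tube_mid (a point): The centre of the tube (on its axis, halfway along). Use this rather than the body's origin, for the tube may roll.
- offcut: A bystander of the same look and 40 mm diameter but only 65 mm long; its y axis runs along it. It and the tube may lie in each other's places. Leave it alone.
- offcut_mid (a point): The centre of the short offcut.
- clamp: The bench clamp, fixed (place and yaw vary). Dark steel base plate 100 (x) by 325 mm (y, from -110 to +215), 16 mm high; origin on the bench surface. Along +y stand: a steel end stop (70 x 22 x 62 mm; its face to the tube is set anywhere from y = -68 to -52 mm and then is rigid, with no reading), two V rests, moving jaw, and a grey gearbox (90 x 82 mm, 86 mm high, centred at y = 166 mm) with the crank on top.
- rest_line (a point): Where the tube's centre belongs when first laid down: clamp frame 0, 15, 55 mm, clear of stop and jaw; the tube lies along the clamp's y. The two aluminium V rests (12 mm wide, 50 mm across, at clamp y = -34 and +40 mm, tops about 52 mm high) leave 62 mm of free room between them for fingers, down to the base plate. The tube slides along the rests when the jaw pushes it.
- jaw: Steel block 70 mm wide, 62 high, faced with a springy 8 mm rubber pad. Origin: centre of the pad's face, 50 mm up, looking along clamp -y; found at clamp y = 89 to 95 mm, 7 mm nearer the stop per rad of crank. About 25 N on the tube is right; under 10 N loose, over 50 N too tight, over 65 N crushes. From contact some 90 N per rad; each jaw newton adds 0.13 N at the sleeve to the drag.
- crank (a joint): Angle of the crank in rad: grows as it is turned clockwise seen from above (closing the jaw). At 0 the arm points along the clamp's +x axis from the crank axis; found between 0 and 0.8. The jaw meets the tube held by the stop somewhere from 5.2 to 7.7. A self-locking drag of 0.36 N m (about 6.5 N at the sleeve) has to be overcome either way, and holds the jaw where it is left.
- crank_axis (a point): The point on the crank's vertical axis at mid height of the sleeve, 130 mm above the bench (clamp frame 0, 165, 130 mm). The sleeve's centre runs on a horizontal circle of 55 mm radius about this point.
- sleeve: The crank's black plastic grip sleeve: an upright cylinder, 26 mm diameter, 50 mm long, standing on the end of the crank arm and spinning freely about its own pin, so a hand need not turn with the crank. Its origin is its centre, 128 mm above the bench; its foot is 103 mm and its top 153 mm above the bench. The flat steel arm below it has its top at 101 mm.
- jar: A bystander: glass screw jar with white lid, 72 mm diameter, 95 mm high; origin under its centre.
- tape: A bystander: white tape roll lying flat, 96 mm diameter, 24 mm high; origin under its centre.
- gear: A bystander: plywood gear lying flat, 68 mm diameter, 6 mm thick; origin under its centre.
- cell: A bystander: a bare battery cell standing upright, 14 mm diameter, 50 mm high; origin under its centre.
- tape2: A bystander: black tape roll lying flat, 90 mm diameter, 20 mm high; origin under its centre.
- washers: A bystander: small white ceramic cup, 70 mm diameter, 50 mm high; origin under its centre.
- driver: A bystander: a screwdriver lying on the bench, its x axis along it from handle to tip.
Not all that is in view belongs to the job. What is shaped like the tube but blue is not meant.

How it is judged:
On the way, in this order (a step that is already met when the one before it is completed fails the run):
1. the long tube lies on both V rests, released, with the jaw not yet pressing on it (x of tube_mid in the frame of clamp between -0.006 and 0.006 m and z of tube_mid in the frame of clamp between 0.051 and 0.061 m and angle between the y axis of tube and the y axis of clamp, either way round below 0.12 rad and contact force between the fingers and tube below 0.1 N and contact force between jaw and tube below 3 N and contact force between clamp and tube above 0.3 N and linear speed of tube below 0.02 m/s), for 0.2 s.
2. with the sleeve in the fingers, the crank has brought the jaw up to nip the tube against the stop (contact force between jaw and tube between 10 and 50 N and contact force between the fingers and sleeve above 1 N), for 0.1 s.
At the end, for the whole second after the job is handed in: The long tube lies in both V rests (its centre within 6 mm of the rests' line, 51 to 61 mm high, within 0.12 rad of parallel), pressed between jaw and stop with 10 to 50 N at the jaw; crank and tube at rest and everything released (x of tube_mid in the frame of clamp between -0.006 and 0.006 m and z of tube_mid in the frame of clamp between 0.051 and 0.061 m and angle between the y axis of tube and the y axis of clamp, either way round below 0.12 rad and contact force between jaw and tube between 10 and 50 N and contact force between the fingers and anything else below 0.1 N and linear speed of tube below 0.01 m/s and velocity of joint crank between -0.05 and 0.05 rad/s); the robot touches nothing.
It fails at once if the jaw presses the tube with more than 65 N (contact force between jaw and tube above 65 N).
It fails at once if the crank is turned in the closing direction without the fingers on its sleeve (velocity of joint crank above 0.5 rad/s and contact force between the fingers and sleeve below 0.05 N).
It fails at once if the offcut, jar, a tape roll, gear, battery cell, cup or screwdriver is moved more than 40 mm (distance of any of offcut_mid, jar, tape, gear, cell, tape2, washers, driver from where it was at the start of the episode above 0.04 m).
It also fails if it takes over 70 s, if anything falls off the work surface, if the arm or the gripper's body presses on something with over 40 N, if the wrist force passes 120 N, or if a joint passes its speed limit or range.

ROBOT

A 6-joint arm with a two-finger parallel gripper is mounted at the origin on the work surface. World frame = base frame: x ahead of the robot, y to its left, z up, the work surface at z = 0. Lengths are in m, angles in rad, forces in N, time in s.
With the tool pointing down it reaches from about 0.3 to 0.875 m from the base axis. Payload 6.4 kg.
Tool frame: the origin (TCP) lies midway between the tips of the shut fingers; the grasp point (between the pads) lies 19 mm behind it; z points along the fingers, y is the direction in which the jaws open and shut (so a half turn about z gives the same grasp; the last joint's range is limited). The gripper opens to 85 mm and grips with 20 to 120 N. Pads are 22 mm wide; open, the fingers measure 114 mm over their backs; the gripper's body (76 mm by 85 mm) begins 54 mm behind the grasp point. The pads swing forward as they close: fully open they stand 13 mm farther back than shut.
Start: joints at [1.049, 0.181, 1.607, -0, 1.354, -0.206], TCP at [0.179, 0.547, 0.231] pointing down, gripper open.
Joint ranges: [-2.99, 2.99], [-0.89, 2.07], [0.3, 2.58], [-1.14, 4.28], [0, 2.63], [-3.12, 3.12]. Speed limits (rad/s): [2.57, 2.57, 3.01, 3.14, 3.14, 3.14].

INTERFACE

Orientations are given as [roll, pitch, yaw] about the fixed x, y, z axes, in that order (R = Rz(yaw) Ry(pitch) Rx(roll)).
In Python, from workcell import sense, cams, order gives the robot as it stands.
- The arm moves only by the shell command python3 -m jog 'ROWS'. ROWS is a JSON object of lists of equal length, an entry for each row: "slide": the shift along the tool's x, y, z in m, a list of three; "turn": the turn, a rotation vector about the tool's x, y, z in degrees, a list of three; "fingers": the opening, from 0 (shut) to 1 (fully open). A call has 1 to 20 rows; each row shifts and turns the pose as measured when the row begins, along the tool's axes as they then stand; what a row does not reach is not made up. A row lasts 1/10 s, in which the tool goes at most 50 mm and 8.59 degrees, less where a joint would pass 70% of its speed; a pose out of reach is approached as far as the arm can. A call with a gripper value outside its range is refused whole. The fingers move at their own pace and stop on an object; the grip force is fixed at half the most. Time passes only in rows, so rows that do not move let the fingers close. It gives the time, the measured TCP pose, the force and the opening at its end, in the units of the state.
- sense(): the state, without advancing time (a new reading comes with each control period).
- cams.capture(name): name is "side" or "top" or "wrist"; returns a dict with "frame" (384x512x3 uint8, red, green, blue), "fx", "fy", "cx", "cy" (pixels), "world_to_cam" (4x4, takes a point from world to camera coordinates). Camera axes: x right, y up, looking along -z (the intrinsics and any distortion apply to the point x, -y, -z); pixel columns grow to the right and rows downward; lengths in m; the calibration is good to about 2 mm. A picture is of the moment at which its call begins. There is no depth.
- order.hand_in(): hands the job in, once; it reports no verdict.
The state is a dict: "clock": time; "joints": joint angles; "qvel": joint speeds; "joint_torque": joint torques, N m; "tool_pos": TCP position; "tcp_rot": TCP orientation; "force": force on the tool from outside, world axes, zero at the start; "ft_torque": the same for the moment, N m; "grip_width": opening from 0.0 (shut) to 1.0 (fully open).
Only numpy, scipy, OpenCV 4.12 (cv2) and the standard library are available. Lean on these libraries where they do the work, as an engineer would, in place of code of your own. Each camera call takes 0.05 s, during which the arm holds its last target.

## Working session

There is one attempt and no reset: what is moved stays moved. The work goes in short steps, Python scripts to look and compute and a shell command to move; the robot and the scene stay as the last step left them, time stands still between calls to the robot, and variables do not carry over. Pictures are saved under pics/ and viewed, and the job is handed in when it is done.

```bash
ls; mkdir -p pics
python3 - <<'E'
from workcell import sense,cams
import cv2,numpy as np
print(sense())
for n in("side","top","wrist"):
    c=cams.capture(n);cv2.imwrite(f"pics/{n}0.png",c["frame"][:,:,::-1])
    print(n,{k:np.round(v,4).tolist() if hasattr(v,'shape') else v for k,v in c.items() if k!="frame"})
E
```

```text
pics
{'clock': 0.0, 'joints': array([ 1.04869639e+00,  1.81529349e-01,  1.60800345e+00,  3.41572406e-05,
        1.35376762e+00, -2.06281306e-01]), 'qvel': array([-5.64968052e-04, -5.89230236e-04, -1.67761043e-03,  1.93784720e-04,
       -3.60375535e-04, -1.34306125e-05]), 'joint_torque': array([-1.28686956e-03, -4.44873333e+01, -3.51339877e+01, -3.40361366e-04,
        8.95336474e-03,  1.17771538e-05]), 'tool_pos': array([0.17828114, 0.54609845, 0.23039291]), 'tcp_rot': array([-3.13992793e+00, -3.82422718e-04,  2.82576632e+00]), 'force': array([-0.56231539, -0.72730575,  0.68549527]), 'ft_torque': array([-0.06695223, -0.00929272, -0.031737  ]), 'grip_width': 1.0054019636138187}
side {'fx': 362.3155663038381, 'fy': 362.3155663038381, 'cx': 254.6331426799776, 'cy': 189.3802735977672, 'world_to_cam': [[0.8075, -0.5898, 0.0103, -0.4616], [0.3676, 0.5168, 0.7731, -0.2755], [-0.4613, -0.6205, 0.6341, -0.8705], [0.0, 0.0, 0.0, 1.0]]}
top {'fx': 401.91011110520435, 'fy': 401.91011110520435, 'cx': 250.66951881909463, 'cy': 194.07532252825803, 'world_to_cam': [[-0.1357, -0.9908, 0.0024, 0.0412], [0.9703, -0.1324, 0.2025, -0.556], [-0.2003, 0.0298, 0.9793, -1.2115], [0.0, 0.0, 0.0, 1.0]]}
wrist {'fx': 337.4676752191026, 'fy': 337.4676752191026, 'cx': 255.5277833180237, 'cy': 191.15046462607097, 'world_to_cam': [[0.3115, 0.9502, -0.0016, -0.5742], [-0.9011, 0.2949, -0.3179, 0.0407], [-0.3016, 0.1005, 0.9481, -0.3815], [0.0, 0.0, 0.0, 1.0]]}
```

View pics/top0.png

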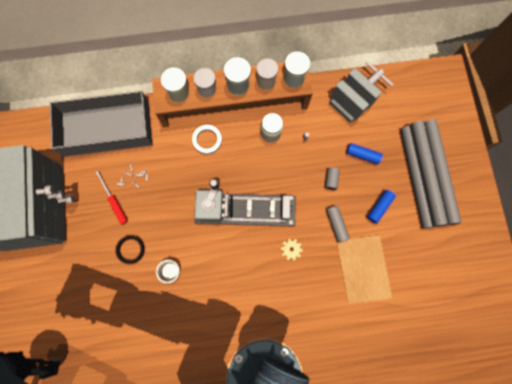

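View pics/side0.png

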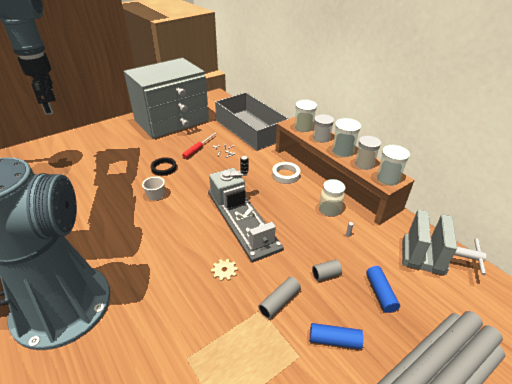

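View pics/wrist0.png

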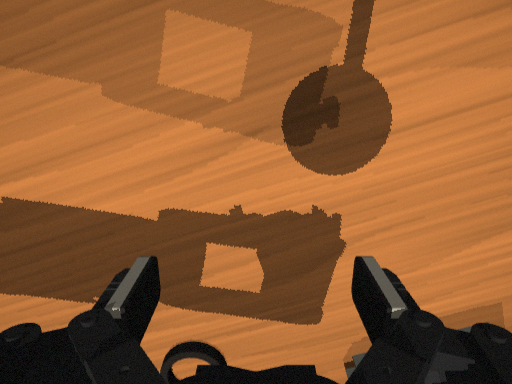

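The top view shows the grey pieces at (337,223), which is longer, and (332,178), which is shorter. There are also two blue tubes and three long grey bars at (430,175). The clamp spans roughly (195–297, 208). I'll enlarge it to confirm.

```bash
cat > h.py <<'E'
from workcell import sense,cams
import cv2,numpy as np
def grab(n,save=None):
    c=cams.capture(n)
    if save: cv2.imwrite("pics/"+save,c["frame"][:,:,::-1])
    return c
def ray(c,uv,z):
    M=c["world_to_cam"];R=M[:3,:3];t=M[:3,3]
    d=R.T@np.array([(uv[0]-c["cx"])/c["fx"],-(uv[1]-c["cy"])/c["fy"],-1.]);o=-R.T@t
    return o+d*(z-o[2])/d[2]
def proj(c,p):
    M=c["world_to_cam"];q=M[:3,:3]@np.asarray(p)+M[:3,3]
    return np.array([c["cx"]+c["fx"]*q[0]/-q[2],c["cy"]-c["fy"]*q[1]/-q[2]])
def crop(c,x0,y0,x1,y1,s,name,pts=[]):
    im=cv2.resize(c["frame"][y0:y1,x0:x1,::-1],None,fx=s,fy=s,interpolation=cv2.INTER_CUBIC)
    for p in pts:
        u=proj(c,p);cv2.circle(im,(int((u[0]+.5-x0)*s),int((u[1]+.5-y0)*s)),3,(0,255,0),1)
    cv2.imwrite("pics/"+name,im)
E
python3 - <<'E'
from h import *
c=grab("top")
crop(c,185,165,315,260,6,"top_c1.png")
crop(c,310,150,400,260,5,"top_c2.png")
c=grab("side")
crop(c,200,140,340,325,4,"side_c1.png")
E
```

```text
(no output)
```

View pics/top_c1.png

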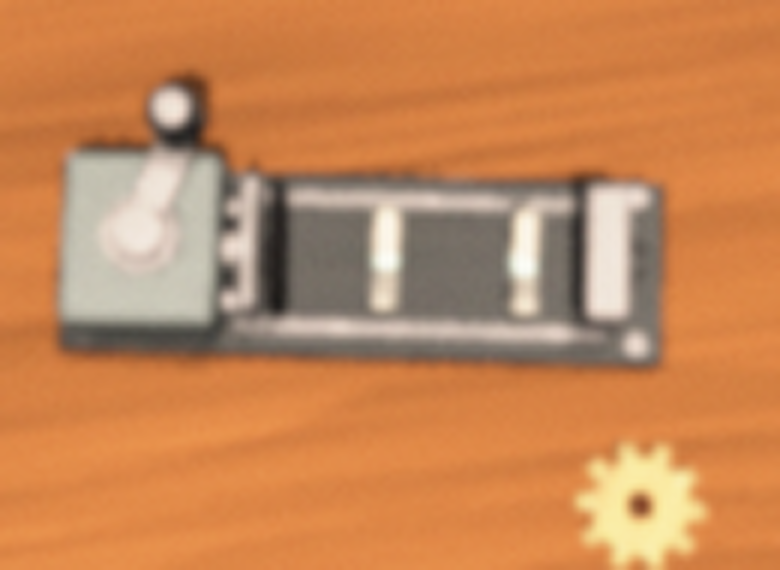

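View pics/top_c2.png

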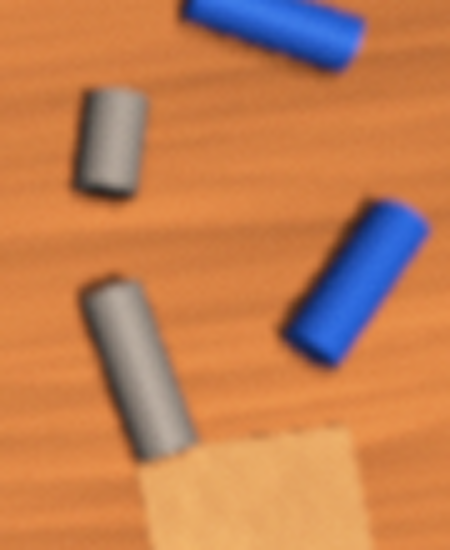

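View pics/side_c1.png

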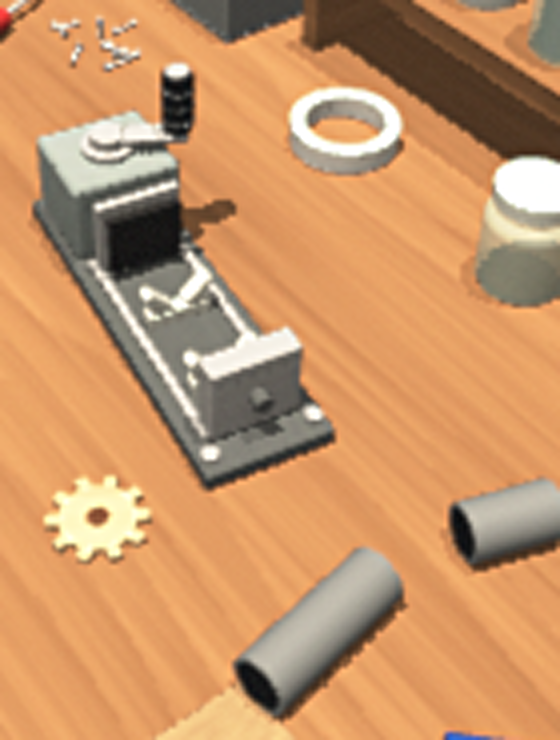

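The crop confirms it. The longer grey tube at (337,223) top, about 36 px, is the workpiece. The shorter one at (332,178), about 21 px, is the offcut. I'll now fit the poses in both cameras.

```bash
cat > fit.py <<'E'
from h import *
from scipy.optimize import least_squares,minimize
T=grab("top");S=grab("side")
def top(u,v):return np.array([u/6+185-.5,v/6+165-.5])
def sid(u,v):return np.array([u/4+200-.5,v/4+140-.5])
obs=[(T,top(70,148),(45,207,86)),(T,top(222,150),(45,125,86)),(T,top(216,325),(-45,125,86)),(T,top(62,322),(-45,207,86)),
(T,top(387,207),(25,40,52)),(T,top(382,310),(-25,40,52)),(T,top(527,210),(25,-34,52)),(T,top(520,315),(-25,-34,52)),
(T,top(662,185),(50,-110,16)),(T,top(657,365),(-50,-110,16)),(T,top(60,350),(-50,215,16)),
(S,sid(333,433),(50,-110,16)),(S,sid(210,485),(-50,-110,16)),(S,sid(36,210),(-50,215,16)),
(S,sid(38,142),(-45,207,86)),(S,sid(95,192),(-45,125,86)),(S,sid(180,172),(45,125,86)),(S,sid(130,112),(45,207,86))]
def W(p,q):
    c,s=np.cos(p[2]),np.sin(p[2]);q=np.array(q)/1000.
    return np.array([p[0]+c*q[0]-s*q[1],p[1]+s*q[0]+c*q[1],q[2]])
so=[(T,top(172,107)),(S,sid(177,68))]
def res(p):
    r=[proj(c,W(p,q))-u for c,u,q in obs]
    a=p[3];r+=[proj(c,W(p,(55*np.cos(a),165-55*np.sin(a),153)))-u for c,u in so]
    return np.concatenate(r)
r=least_squares(res,[.5,.0,0,.4],loss="soft_l1")
print("clamp",r.x.round(4));print(np.abs(res(r.x)).reshape(-1,2).round(1).tolist())
p=r.x
print("rest",W(p,(0,15,55)),"axis",W(p,(0,165,130)),"sleeve",W(p,(55*np.cos(p[3]),165-55*np.sin(p[3]),128)))
# tubes
def mask(c,box):
    h=cv2.cvtColor(c["frame"],cv2.COLOR_RGB2HSV);m=np.zeros(h.shape[:2],np.uint8)
    x0,y0,x1,y1=box;m[y0:y1,x0:x1]=(h[y0:y1,x0:x1,1]<75);
    n,l,st,_=cv2.connectedComponentsWithStats(m);k=1+np.argmax(st[1:,4]);return (l==k).astype(np.uint8)
def cyl(q,L):
    a=np.linspace(0,2*np.pi,24,endpoint=False);d=np.array([-np.sin(q[2]),np.cos(q[2]),0]);n=np.array([np.cos(q[2]),np.sin(q[2]),0])
    return [np.array([q[0],q[1],.02])+s*L/2*d+.02*(np.cos(t)*n+np.array([0,0,np.sin(t)])) for s in(-1,1) for t in a]
def fit(L,bt,bs,q0):
    ms=[(T,mask(T,bt)),(S,mask(S,bs))]
    print([int(m.sum()) for _,m in ms])
    ms=[(c,cv2.resize(m,None,fx=4,fy=4,interpolation=cv2.INTER_LINEAR)) for c,m in ms]
    def cost(q):
        t=0
        for c,m in ms:
            h=cv2.convexHull(np.array([(proj(c,x)+.5)*4-.5 for x in cyl(q,L)]).astype(np.float32))
            im=np.zeros_like(m);cv2.fillConvexPoly(im,np.round(h).astype(np.int32),1)
            t+=(im!=m).sum()/m.sum()
        return t
    b=minimize(cost,q0,method="Nelder-Mead",options=dict(initial_simplex=np.array([q0]*4)+np.vstack([np.zeros(3),np.diag([.02,.02,.2])]),xatol=1e-4,fatol=1e-4))
    print(L,b.x.round(4),b.fun,b.nfev);return b.x
g=ray(T,(337,223),.02);q=fit(.11,(322,200,352,246),(252,272,306,322),[g[0],g[1],-.2+p[2]])
g=ray(T,(332,178),.02);q2=fit(.065,(322,162,343,192),(305,255,345,285),[g[0],g[1],1.5])
crop(T,185,150,365,260,4,"ov_t.png",[W(p,x) for _,_,x in obs]+cyl(q,.11)+[W(p,(55*np.cos(p[3]),165-55*np.sin(p[3]),z)) for z in(103,153)])
crop(S,200,140,340,325,3,"ov_s.png",[W(p,x) for _,_,x in obs]+cyl(q,.11)+[W(p,(55*np.cos(p[3]),165-55*np.sin(p[3]),z)) for z in(103,153)])
E
python3 fit.py
```

```text
clamp [ 0.5093 -0.0635 -0.1672  0.301 ]
[[0.6, 0.2], [0.6, 0.7], [0.2, 0.4], [1.0, 0.1], [0.4, 0.5], [0.7, 1.0], [0.5, 0.7], [1.3, 1.1], [0.8, 0.1], [1.4, 0.7], [0.3, 0.0], [1.4, 1.1], [0.5, 1.6], [0.8, 2.7], [0.4, 1.9], [4.8, 0.4], [1.2, 2.6], [2.7, 1.6], [0.6, 0.3], [0.7, 0.8]]
rest [ 0.51183868 -0.04871459  0.055     ] axis [0.53679929 0.09919406 0.13      ] sleeve [0.58588016 0.07437334 0.128     ]
[387, 764]
0.11 [ 0.4303 -0.2979 -1.39  ] 0.2751097649616018 106
[220, 421]
0.065 [ 0.5782 -0.3072  1.2735] 0.3811519080854233 101
```

View pics/ov_t.png

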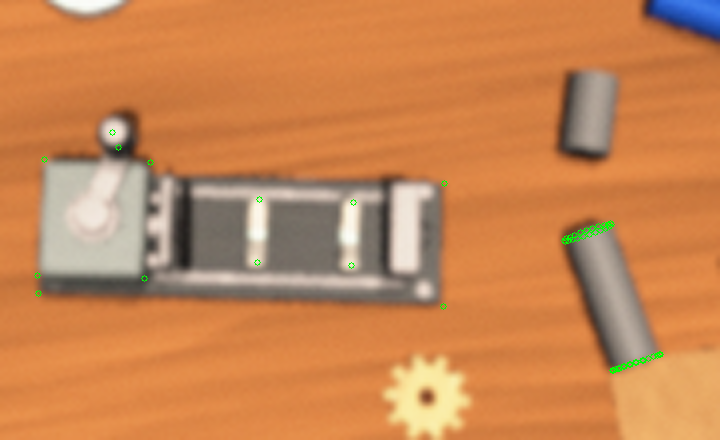

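View pics/ov_s.png

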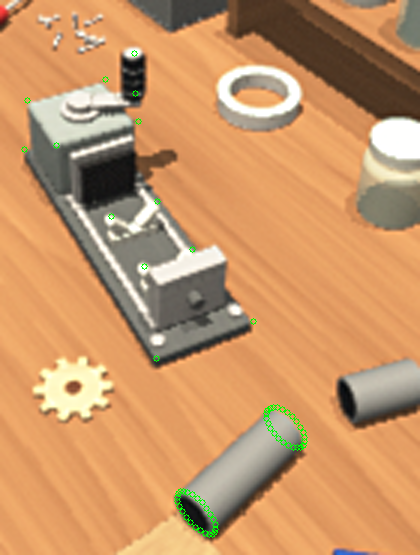

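The overlay points sit within 1–2 px of the clamp, sleeve and tube in both views. I'll head toward the tube.

```bash
cat > to.py <<'E'
import sys
from h import *
from scipy.spatial.transform import Rotation as Ro
# usage: to.py x y z yaw  -> slide & turn in the tool frame to reach (tool down)
def go(x,y,z,yaw):
    s=sense();R=Ro.from_euler('xyz',s["tcp_rot"]);G=Ro.from_euler('xyz',[np.pi,0,yaw])
    d=np.array([x,y,z])-s["tool_pos"]
    print("slide mm",(R.inv().apply(d)*1000).round(1),"in goal axes",(G.inv().apply(d)*1000).round(1),"turn deg",np.degrees((R.inv()*G).as_rotvec()).round(2),"pos",s["tool_pos"].round(4),"rpy",s["tcp_rot"].round(3),"t",round(s["clock"],2),"q6",s["joints"][5].round(2),"F",s["force"].round(1),"w",round(s["grip_width"],3))
if __name__=="__main__": go(*map(float,sys.argv[1:5]))
E
python3 -m jog '{"slide":[[-0.035,-0.02,0],[-0.035,-0.02,0],[-0.035,-0.02,0],[-0.035,-0.02,0],[-0.035,-0.02,0],[-0.035,-0.02,0],[-0.035,-0.02,0],[-0.035,-0.02,0],[-0.035,-0.02,0],[-0.035,-0.02,0]],"turn":[[0,0,0],[0,0,0],[0,0,0],[0,0,0],[0,0,0],[0,0,0],[0,0,0],[0,0,0],[0,0,0],[0,0,0]],"fingers":[1,1,1,1,1,1,1,1,1,1]}'
python3 to.py 0.43 -0.298 0.17 0.18
```

```text
clock: 1.35
tool_pos: [0.456, 0.2413, 0.2317]
tcp_rot: [3.138, 0.001, 2.836]
force: [-0.3, 1.0, 0.9]
grip_width: 0.998
slide mm [-137.3 -522.3   60.1] in goal axes [-122.1  525.9   61.7] turn deg [  0.17  -0.25 152.18] pos [0.456  0.2413 0.2317] rpy [3.138e+00 1.000e-03 2.836e+00] t 1.35 q6 -1.01 F [-0.3  1.   0.9] w 0.998
```

```bash
python3 -m jog '{"slide":[[-0.010,-0.0375,0.004],[-0.010,-0.0375,0.004],[-0.010,-0.0375,0.004],[-0.010,-0.0375,0.004],[-0.010,-0.0375,0.004],[-0.010,-0.0375,0.004],[-0.010,-0.0375,0.004],[-0.010,-0.0375,0.004],[-0.010,-0.0375,0.004],[-0.010,-0.0375,0.004],[-0.010,-0.0375,0.004],[-0.010,-0.0375,0.004],[-0.010,-0.0375,0.004],[-0.009,-0.035,0.004]],"turn":[[0,0,0],[0,0,0],[0,0,0],[0,0,0],[0,0,0],[0,0,0],[0,0,0],[0,0,0],[0,0,0],[0,0,0],[0,0,0],[0,0,0],[0,0,0],[0,0,0]],"fingers":[1,1,1,1,1,1,1,1,1,1,1,1,1,1]}'
python3 -m jog '{"slide":[[0,0,0],[0,0,0],[0,0,0],[0,0,0],[0,0,0],[0,0,0],[0,0,0],[0,0,0],[0,0,0],[0,0,0],[0,0,0],[0,0,0],[0,0,0],[0,0,0],[0,0,0],[0,0,0],[0,0,0],[0,0,0]],"turn":[[0,0,8.5],[0,0,8.5],[0,0,8.5],[0,0,8.5],[0,0,8.5],[0,0,8.5],[0,0,8.5],[0,0,8.5],[0,0,8.5],[0,0,8.5],[0,0,8.5],[0,0,8.5],[0,0,8.5],[0,0,8.5],[0,0,8.5],[0,0,8.5],[0,0,8.5],[0,0,7.5]],"fingers":[1,1,1,1,1,1,1,1,1,1,1,1,1,1,1,1,1,1]}'
python3 to.py 0.43 -0.298 0.17 0.18
python3 -c "
from h import *
grab('wrist','w1.png')"
```

```text
clock: 2.75
tool_pos: [0.4324, -0.3218, 0.1754]
tcp_rot: [3.137, 0.012, 2.834]
force: [-0.0, -0.3, 0.3]
grip_width: 1.004
clock: 4.55
tool_pos: [0.4304, -0.3287, 0.1744]
tcp_rot: [3.139, -0.012, 0.143]
force: [-0.7, -0.1, -1.2]
grip_width: 0.997
slide mm [  3.9 -30.5   4.4] in goal axes [  5.1 -30.3   4.4] turn deg [ 0.14 -0.69 -2.14] pos [ 0.4304 -0.3287  0.1744] rpy [ 3.139 -0.012  0.143] t 4.55 q6 0.55 F [-0.7 -0.1 -1.2] w 0.997
```

View pics/w1.png

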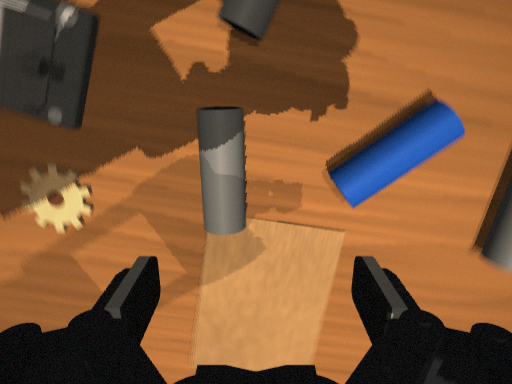

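In the wrist view, the tube runs from (220,107) to (226,232), and the gear and blue tube are well away. I'll overlay the estimate here and refine it.

```bash
cat > tw.py <<'E'
from h import *
from scipy.optimize import least_squares
c=grab("wrist")
def cyl(q,L=.11,r=.02):
    a=np.linspace(0,2*np.pi,48,endpoint=False);d=np.array([-np.sin(q[2]),np.cos(q[2]),0]);n=np.array([np.cos(q[2]),np.sin(q[2]),0])
    return [np.array([q[0],q[1],.02])+s*L/2*d+r*(np.cos(t)*n+np.array([0,0,np.sin(t)])) for s in(-1,1) for t in a]
pts={"L":[(198,120),(204,222)],"R":[(243.5,120),(246,222)],"top":[(220,105)],"bot":[(225,233.5)]}
def res(q):
    P=np.array([proj(c,x) for x in cyl(q)]);h=cv2.convexHull(P.astype(np.float32))[:,0,:]
    out=[]
    def cross(ax,v):
        xs=[]
        for a,b in zip(h,np.roll(h,-1,0)):
            if (a[ax]-v)*(b[ax]-v)<0: xs.append(a[1-ax]+(v-a[ax])/(b[ax]-a[ax])*(b[1-ax]-a[1-ax]))
        return sorted(xs)
    for u,v in pts["L"]: out.append(cross(1,v)[0]-u)
    for u,v in pts["R"]: out.append(cross(1,v)[-1]-u)
    for u,v in pts["top"]: out.append(cross(0,u)[0]-v)
    for u,v in pts["bot"]: out.append(cross(0,u)[-1]-v)
    return np.array(out)
r=least_squares(res,[.4303,-.2979,-1.39],diff_step=1e-3,x_scale=[.01,.01,.1])
print(r.x,r.fun,res([.4303,-.2979,-1.39]))
crop(c,150,60,300,270,2.8,"tw.png",cyl(r.x))
E
python3 tw.py
```

```text
[ 0.43164287 -0.29869082 -1.42479134] [-0.38735962 -0.03942871  0.40003967  0.03469849  0.17012024 -0.18896484] [-3.3686676   0.7461853  -2.4973297   0.89553833  1.5406418   1.0177155 ]
```

View pics/tw.png

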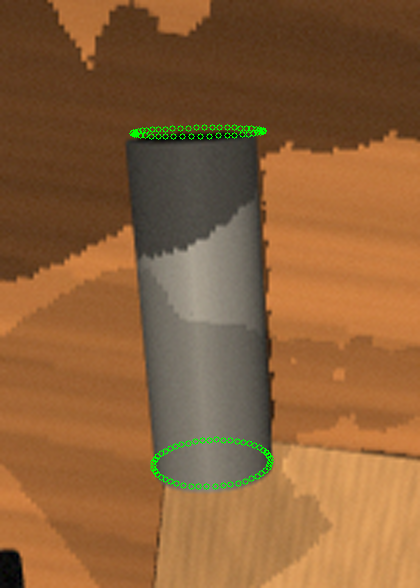

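The wrist fit agrees with the first fit to about 1.5 mm. I'll centre and descend.

```bash
python3 to.py 0.4316 -0.2987 0.06 0.146
```

```text
slide mm [  4.2 -29.8 114.4] in goal axes [  5.5 -29.5 114.4] turn deg [ 0.13 -0.69  0.09] pos [ 0.4304 -0.3287  0.1744] rpy [ 3.139 -0.012  0.148] t 4.65 q6 0.54 F [ 0.3 -0.6  0. ] w 1.002
```

```bash
python3 -m jog '{"slide":[[0.001,-0.0075,0.020],[0.001,-0.0075,0.020],[0.001,-0.0075,0.020],[0.001,-0.0075,0.020],[0,0,0.020],[0,0,0.014],[0,0,0]],"turn":[[0,-0.7,0],[0,0,0],[0,0,0],[0,0,0],[0,0,0],[0,0,0],[0,0,0]],"fingers":[1,1,1,1,1,1,1]}'; python3 to.py 0.4316 -0.2987 0.004 0.146
```

```text
clock: 5.35
tool_pos: [0.4312, -0.299, 0.0581]
tcp_rot: [3.135, -0.002, 0.177]
force: [-0.3, -0.2, -0.4]
grip_width: 1.0
slide mm [ 0.4 -0.6 54.1] in goal axes [ 0.5 -0.3 54.1] turn deg [ 0.35 -0.09  1.79] pos [ 0.4312 -0.299   0.0581] rpy [ 3.135e+00 -2.000e-03  1.770e-01] t 5.35 q6 0.56 F [-0.3 -0.2 -0.4] w 1.0
```

```bash
python3 -m jog '{"slide":[[0,0,0.018],[0,0,0.018],[0,0,0.013],[0,0,0.004],[0,0,0]],"turn":[[0.3,0,0.9],[0,0,0.9],[0,0,0],[0,0,0],[0,0,0]],"fingers":[1,1,1,1,1]}'; python3 to.py 0.4316 -0.2987 0.004 0.146; python3 -c "
from h import *
grab('wrist','w2.png')"
```

```text
clock: 5.85
tool_pos: [0.4334, -0.3016, 0.0067]
tcp_rot: [3.137, -0.004, 0.156]
force: [-0.1, -0.4, -0.3]
grip_width: 0.999
slide mm [-1.4 -3.1  2.7] in goal axes [-1.4 -3.1  2.7] turn deg [ 0.29 -0.25  0.59] pos [ 0.4334 -0.3016  0.0067] rpy [ 3.137 -0.004  0.156] t 5.85 q6 0.58 F [-0.1 -0.4 -0.3] w 0.999
```

View pics/w2.png

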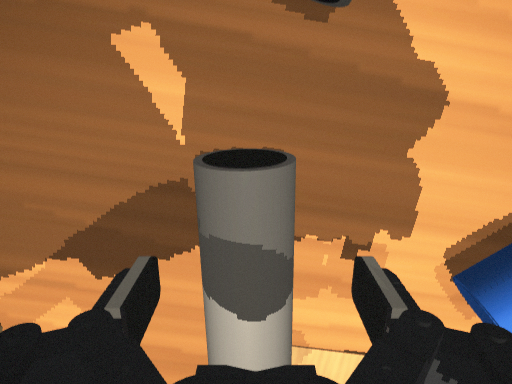

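The tube sits between the fingers, centred at column 247 against the fingers' 256. I'll correct by −3 mm in y and close.

```bash
python3 -m jog '{"slide":[[-0.0015,-0.003,0.002],[0,0,0],[0,0,0],[0,0,0],[0,0,0],[0,0,0],[0,0,0],[0,0,0]],"turn":[[0,0,0.5],[0,0,0],[0,0,0],[0,0,0],[0,0,0],[0,0,0],[0,0,0],[0,0,0]],"fingers":[1,1,0,0,0,0,0,0]}'; python3 to.py 0.4316 -0.2987 0.004 0.146; python3 -c "
from h import *
grab('wrist','w3.png')"
```

```text
clock: 6.7
tool_pos: [0.4331, -0.3004, 0.008]
tcp_rot: [3.132, -0.008, 0.148]
force: [0.4, 0.2, -0.2]
grip_width: 0.447
slide mm [-1.3 -1.9  3.9] in goal axes [-1.3 -1.9  4. ] turn deg [ 0.55 -0.43  0.12] pos [ 0.4331 -0.3004  0.008 ] rpy [ 3.132 -0.008  0.148] t 6.7 q6 0.59 F [ 0.4  0.2 -0.2] w 0.447
```

View pics/w3.png

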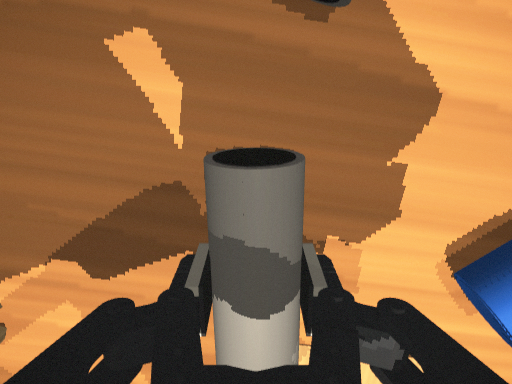

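The tube is gripped (opening 0.447 ≈ 38 mm). I'll lift it.

```bash
python3 -m jog '{"slide":[[0,0,-0.015],[0,0,-0.03],[0,0,-0.04],[0,0,-0.045],[0,0,-0.045],[0,0,-0.02],[0,0,0]],"turn":[[0,0,0],[0,0,0],[0,0,0],[0,0,0],[0,0,0],[0,0,0],[0,0,0]],"fingers":[0,0,0,0,0,0,0]}'; 
python3 -m jog '{"slide":[[0,0,0],[0,0,0],[0,0,0],[0,0,0],[0,0,0],[0,0,0],[0,0,0],[0,0,0],[0,0,0]],"turn":[[0,0,-8],[0,0,-8],[0,0,-8],[0,0,-8],[0,0,-8],[0,0,-8],[0,0,-8],[0,0,-8],[0,0,-8]],"fingers":[0,0,0,0,0,0,0,0,0]}'; python3 to.py 0.509 -0.16 0.19 1.404;python3 to.py 0.5118 -0.0487 0.15 1.404; python3 -c "
from h import *
grab('wrist','w4.png')"
```

```text
clock: 7.45
tool_pos: [0.4298, -0.297, 0.214]
tcp_rot: [3.135, -0.006, 0.148]
force: [-0.2, -0.6, -1.4]
grip_width: 0.442
clock: 8.35
tool_pos: [0.4245, -0.2915, 0.2042]
tcp_rot: [-3.137, -0.005, 1.454]
force: [-0.4, 1.0, -1.0]
grip_width: 0.449
slide mm [140.4  68.6  14.6] in goal axes [143.7  61.5  14.2] turn deg [-0.26 -0.28  2.84] pos [ 0.4245 -0.2915  0.2042] rpy [-3.137 -0.005  1.454] t 8.35 q6 -0.72 F [-0.4  1.  -1. ] w 0.449
slide mm [251.   58.5  55.2] in goal axes [253.9  45.7  54.2] turn deg [-0.26 -0.28  2.84] pos [ 0.4245 -0.2915  0.2042] rpy [-3.137 -0.005  1.454] t 8.35 q6 -0.72 F [-0.4  1.  -1. ] w 0.449
```

View pics/w4.png

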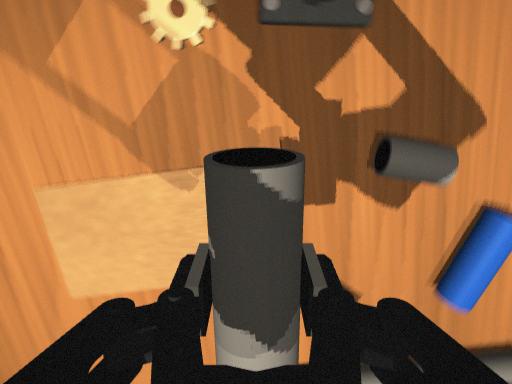

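The tube is held square, and the clamp's stop end is at the top near (318,15). I'll approach 100 mm short of the rests to refine the clamp pose.

```bash
python3 -m jog '{"slide":[[0.03,0.011,0],[0.03,0.011,0],[0.03,0.011,0],[0.03,0.011,0],[0.025,0.011,0],[0,0,0]],"turn":[[0,0,0.5],[0,0,0.5],[0,0,0.5],[0,0,0.5],[0,0,0.5],[0,0,0.3]],"fingers":[0,0,0,0,0,0]}'; python3 to.py 0.5118 -0.0487 0.15 1.404; python3 -c "
from h import *
grab('wrist','w5.png')"
```

```text
clock: 9.0
tool_pos: [0.4962, -0.1487, 0.1974]
tcp_rot: [-3.126, -0.01, 1.389]
force: [0.1, -0.5, -0.5]
grip_width: 0.452
slide mm [100.7  -2.   48.5] in goal axes [101.2  -1.2  47.4] turn deg [-0.87 -0.57 -0.87] pos [ 0.4962 -0.1487  0.1974] rpy [-3.126 -0.01   1.389] t 9.0 q6 -0.34 F [ 0.1 -0.5 -0.5] w 0.452
```

View pics/w5.png

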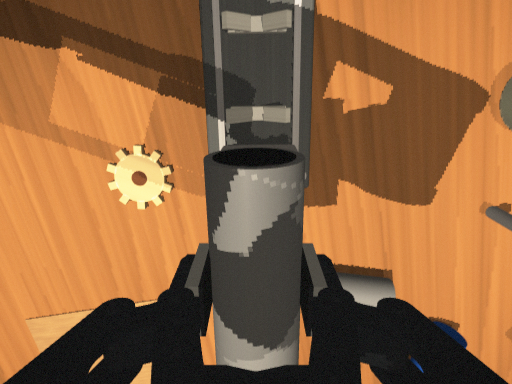

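Run:
```python
from h import *
c=grab("wrist")
p=[.5093,-.0635,-.1672]
def W(q,p=p):
    a,s=np.cos(p[2]),np.sin(p[2]);q=np.array(q)/1000.
    return np.array([p[0]+a*q[0]-s*q[1],p[1]+s*q[0]+a*q[1],q[2]])
P=[(sx*25,y+dy,52) for sx in(-1,1) for y in(-34,40) for dy in (-6,6)]+[(sx*50,y,16) for sx in(-1,1) for y in(-50,0,50)]
print([(q,proj(c,W(q)).round(1).tolist()) for q in P])
crop(c,180,0,340,200,4,"w5c.png",[W(q) for q in P])
```

```text
[((-25, -40, 52), [227.3, 123.3]), ((-25, -28, 52), [226.7, 108.7]), ((-25, 34, 52), [223.3, 27.0]), ((-25, 46, 52), [222.6, 9.8]), ((25, -40, 52), [286.4, 122.4]), ((25, -28, 52), [286.6, 107.8]), ((25, 34, 52), [287.6, 25.8]), ((25, 46, 52), [287.8, 8.5]), ((-50, -50, 16), [205.3, 129.8]), ((-50, 0, 16), [201.9, 74.6]), ((-50, 50, 16), [198.1, 13.7]), ((50, -50, 16), [309.9, 128.3]), ((50, 0, 16), [311.7, 72.7]), ((50, 50, 16), [313.8, 11.3])]
```

View pics/w5c.png

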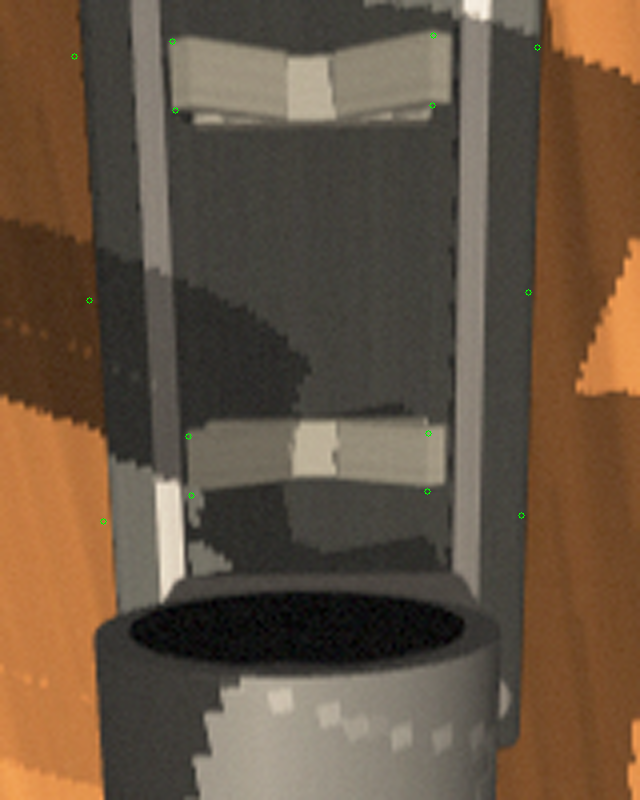

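The rests and base plate appear about 1.5 mm further along clamp +x than my model, and about 1 mm further in +y. I'll use rest centre (0.513, −0.048).

```bash
python3 -m jog '{"slide":[[0.025,-0.001,0.01],[0.025,-0.001,0.01],[0.025,0,0.01],[0.025,0,0.01],[0,0,0.005],[0,0,0]],"turn":[[-0.8,-0.5,-0.8],[0,0,0],[0,0,0],[0,0,0],[0,0,0],[0,0,0]],"fingers":[0,0,0,0,0,0]}'; python3 to.py 0.5134 -0.0479 0.075 1.404; python3 -c "
from h import *
grab('wrist','w6.png');c=grab('side');crop(c,200,140,340,325,3,'s6.png');c=grab('top');crop(c,185,165,315,260,6,'t6.png')"
```

```text
clock: 9.7
tool_pos: [0.5078, -0.056, 0.149]
tcp_rot: [-3.137, 0.003, 1.388]
force: [0.0, -0.2, -0.1]
grip_width: 0.449
slide mm [ 9.2  4.4 73.9] in goal axes [ 8.9  4.2 74. ] turn deg [-0.24  0.19 -0.92] pos [ 0.5078 -0.056   0.149 ] rpy [-3.137e+00  3.000e-03  1.388e+00] t 9.7 q6 -0.16 F [ 0.  -0.2 -0.1] w 0.449
```

View pics/w6.png

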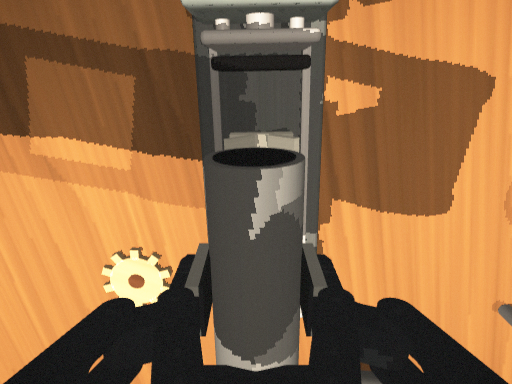

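View pics/s6.png

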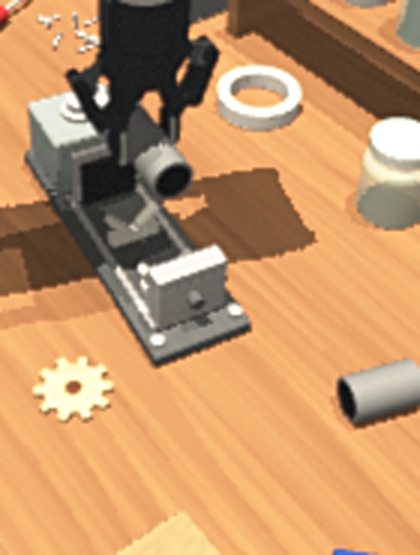

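The jaw, columns 211–312, is centred at 261 against the tube at 254. That confirms the +4.4 mm y correction. I'll correct and go down.

```bash
python3 -m jog '{"slide":[[0.0045,0.0022,0],[0.0045,0.0022,0.02],[0,0,0.02],[0,0,0.02],[0,0,0.012],[0,0,0]],"turn":[[-0.2,0.2,-0.9],[0,0,0],[0,0,0],[0,0,0],[0,0,0],[0,0,0]],"fingers":[0,0,0,0,0,0]}'; python3 to.py 0.5134 -0.0479 0.044 1.404; python3 -c "
from h import *
grab('wrist','w7.png');c=grab('side');crop(c,200,140,340,325,3,'s7.png')"
```

```text
clock: 10.45
tool_pos: [0.5194, -0.053, 0.0803]
tcp_rot: [3.13, 0.001, 1.4]
force: [-0.3, 0.2, -1.0]
grip_width: 0.45
slide mm [ 4.1 -7.2 36.2] in goal axes [ 4.1 -6.8 36.3] turn deg [ 0.69  0.05 -0.22] pos [ 0.5194 -0.053   0.0803] rpy [3.13e+00 1.00e-03 1.40e+00] t 10.45 q6 -0.16 F [-0.3  0.2 -1. ] w 0.45
```

View pics/w7.png

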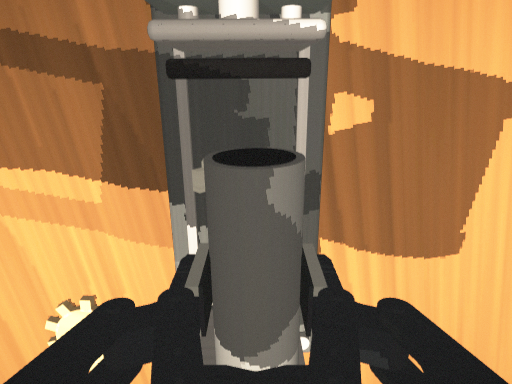

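View pics/s7.png

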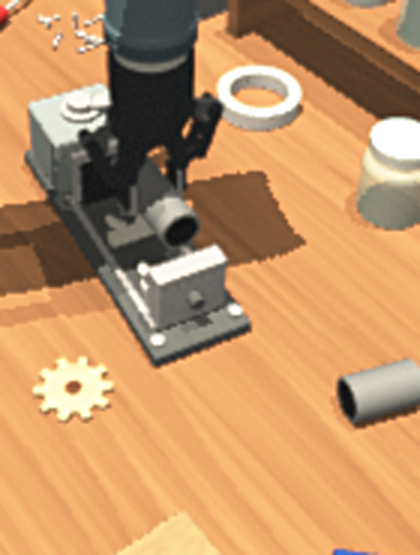

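The move overshot: the jaw centre is at 239 against the tube at 254, so about 7 mm, which agrees with the reading. I'll correct before lowering.

```bash
python3 -m jog '{"slide":[[0.002,-0.0035,0],[0.002,-0.0035,0],[0,0,0]],"turn":[[0.6,0,0],[0,0,0],[0,0,0]],"fingers":[0,0,0]}'; python3 to.py 0.5134 -0.0479 0.044 1.404; python3 -c "
from h import *
c=grab('wrist');f=c['frame'];cv2.imwrite('pics/w8.png',f[:,:,::-1])"
```

```text
clock: 10.85
tool_pos: [0.5157, -0.0485, 0.0846]
tcp_rot: [3.134, 0.002, 1.4]
force: [0.5, -0.1, -0.9]
grip_width: 0.447
slide mm [ 0.3 -2.6 40.6] in goal axes [ 0.2 -2.3 40.6] turn deg [ 0.44  0.12 -0.22] pos [ 0.5157 -0.0485  0.0846] rpy [3.134e+00 2.000e-03 1.400e+00] t 10.85 q6 -0.15 F [ 0.5 -0.1 -0.9] w 0.447
```

View pics/w8.png

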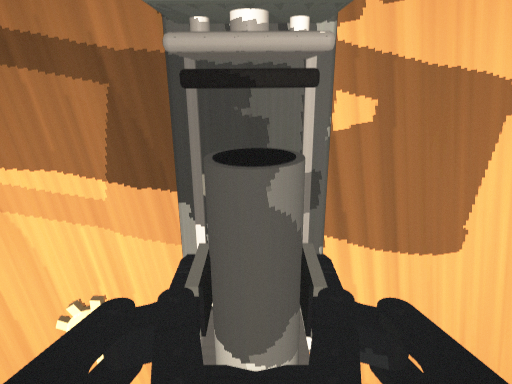

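The jaw centre at 249.5 against the tube at 254.5 leaves 2.4 mm, as the readings say. I'll lower.

```bash
python3 -m jog '{"slide":[[0,-0.0024,0.008],[0,0,0.01],[0,0,0.008],[0,0,0]],"turn":[[0.4,0,0],[0,0,0],[0,0,0],[0,0,0]],"fingers":[0,0,0,0]}'; python3 to.py 0.5134 -0.0479 0.044 1.404
```

```text
clock: 11.3
tool_pos: [0.5137, -0.0482, 0.0569]
tcp_rot: [3.14, 0.002, 1.4]
force: [-0.1, -0.3, -1.6]
grip_width: 0.445
slide mm [ 0.3 -0.4 12.9] in goal axes [ 0.3 -0.3 12.9] turn deg [ 0.1   0.13 -0.2 ] pos [ 0.5137 -0.0482  0.0569] rpy [3.14e+00 2.00e-03 1.40e+00] t 11.3 q6 -0.15 F [-0.1 -0.3 -1.6] w 0.445
```

```bash
python3 -m jog '{"slide":[[0,0,0.005],[0,0,0.005],[0,0,0]],"turn":[[0,0,0],[0,0,0],[0,0,0]],"fingers":[0,0,0]}'; python3 to.py 0.5134 -0.0479 0.044 1.404; python3 -c "
from h import *
c=grab('wrist','w9.png');c=grab('side');crop(c,200,140,340,325,3,'s9.png')"
```

```text
clock: 11.6
tool_pos: [0.5133, -0.0482, 0.0452]
tcp_rot: [3.141, 0.002, 1.4]
force: [0.2, 0.9, -1.9]
grip_width: 0.446
slide mm [0.3 0.1 1.2] in goal axes [0.3 0.1 1.2] turn deg [ 0.02  0.12 -0.21] pos [ 0.5133 -0.0482  0.0452] rpy [3.141e+00 2.000e-03 1.400e+00] t 11.6 q6 -0.15 F [ 0.2  0.9 -1.9] w 0.446
```

View pics/w9.png

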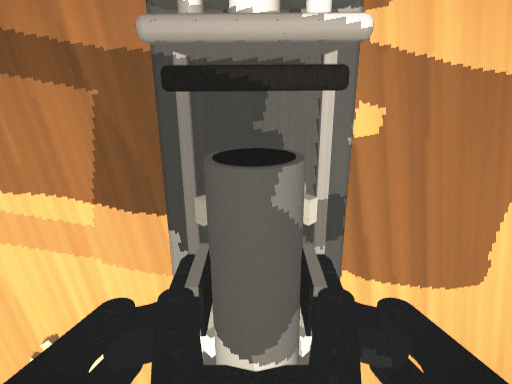

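View pics/s9.png

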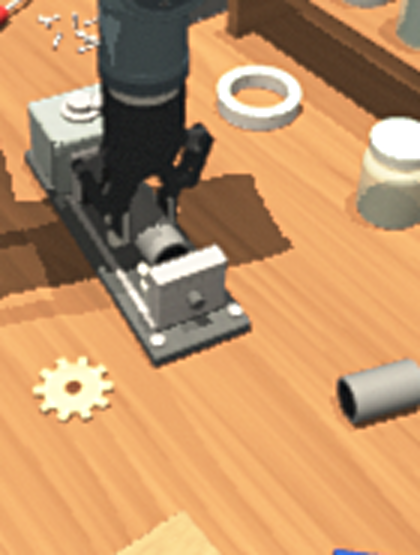

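The tube is centred: the jaw spans 161–349, so its centre is 255. It hangs just above the rests. I'll lower until I feel contact.

```bash
for i in 1 2 3; do python3 -m jog '{"slide":[[0,0,0.0012]],"turn":[[0,0,0]],"fingers":[0]}' | grep -E "pos|force"; done
```

```text
tool_pos: [0.5141, -0.0485, 0.045]
force: [1.2, 0.1, -1.6]
tool_pos: [0.5143, -0.0485, 0.044]
force: [0.1, 0.3, -1.6]
tool_pos: [0.5144, -0.0486, 0.0436]
force: [-7.1, 1.9, 16.4]
```

Contact gives 16 N upward, so I'll release.

```bash
python3 -m jog '{"slide":[[0,0,0],[0,0,0],[0,0,0],[0,0,0],[0,0,0],[0,0,0]],"turn":[[0,0,0],[0,0,0],[0,0,0],[0,0,0],[0,0,0],[0,0,0]],"fingers":[1,1,1,1,1,1]}'
python3 -m jog '{"slide":[[0,0,-0.01],[0,0,-0.02],[0,0,-0.03],[0,0,-0.04],[0,0,-0.04],[0,0,-0.03],[0,0,0]],"turn":[[0,0,0],[0,0,0],[0,0,0],[0,0,0],[0,0,0],[0,0,0],[0,0,0]],"fingers":[1,1,1,1,1,1,1]}'; python3 to.py 0.538 0.1 0.2 1.404;  python3 -c "
from h import *
c=grab('wrist','w10.png');c=grab('side');crop(c,200,140,340,325,3,'s10.png')"
```

```text
clock: 12.6
tool_pos: [0.5156, -0.0489, 0.0446]
tcp_rot: [3.136, 0.003, 1.401]
force: [-0.7, -0.1, -0.5]
grip_width: 1.0
clock: 13.3
tool_pos: [0.5137, -0.0479, 0.224]
tcp_rot: [3.138, 0.003, 1.401]
force: [0.8, 1.1, -0.7]
grip_width: 1.004
slide mm [150.   -1.2  23.6] in goal axes [149.9  -0.6  24. ] turn deg [ 0.2   0.15 -0.2 ] pos [ 0.5137 -0.0479  0.224 ] rpy [3.138e+00 3.000e-03 1.401e+00] t 13.3 q6 -0.15 F [ 0.8  1.1 -0.7] w 1.004
```

View pics/w10.png

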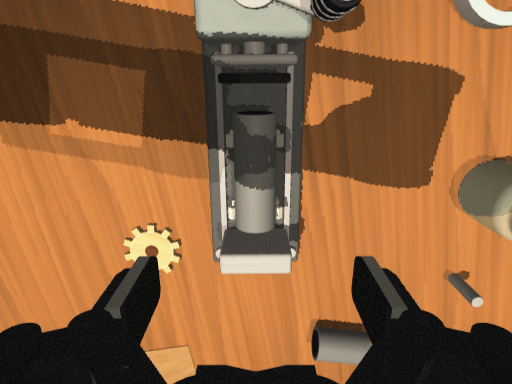

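View pics/s10.png

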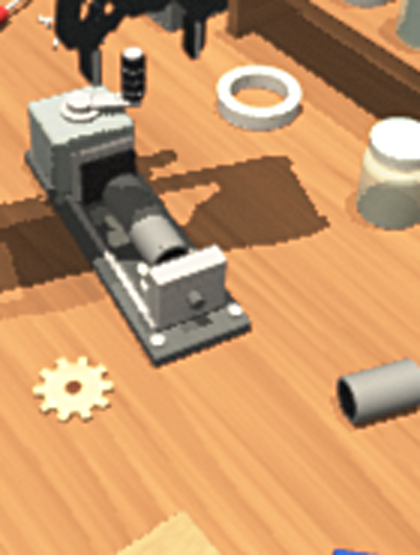

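The tube lies in both V rests, released. In the wrist view it spans (255,112)–(255,230), with a gap to the jaw pad at row 77 and to the stop at row 230. I'll rise a bit to measure the sleeve.

```bash
python3 -m jog '{"slide":[[0,0,-0.03],[0,0,-0.03],[0,0,-0.02],[0,0,0],[0,0,0]],"turn":[[0,0,0],[0,0,0],[0,0,0],[0,0,0],[0,0,0]],"fingers":[1,1,1,1,1]}'; python3 to.py 0.538 0.1 0.2 1.404;  python3 - <<'E'
from h import *
c=grab('wrist','w11.png')
p=[.5109,-.0627,-.1672]
def W(q,p=p):
    a,s=np.cos(p[2]),np.sin(p[2]);q=np.array(q)/1000.
    return np.array([p[0]+a*q[0]-s*q[1],p[1]+s*q[0]+a*q[1],q[2]])
P=[(sx*25,y,52) for sx in(-1,1) for y in(-34,40)]+[(sx*45,y,86) for sx in(-1,1) for y in(125,207)]+[(sx*50,y,16) for sx in(-1,1) for y in(-110,0,215)]+[(55*np.cos(.3),165-55*np.sin(.3),z) for z in(103,153)]+[(0,165,101)]
crop(c,150,0,400,290,2.9,'w11c.png',[W(q) for q in P])
E
```

```text
clock: 13.9
tool_pos: [0.5071, -0.0457, 0.293]
tcp_rot: [-3.122, -0.001, 1.4]
force: [0.3, -0.1, -0.5]
grip_width: 1.002
slide mm [148.8   7.5  93. ] in goal axes [148.9   6.3  93. ] turn deg [-1.13 -0.05 -0.22] pos [ 0.5071 -0.0457  0.293 ] rpy [-3.122e+00 -1.000e-03  1.400e+00] t 13.9 q6 -0.15 F [ 0.3 -0.1 -0.5] w 1.002
```

View pics/w11c.png

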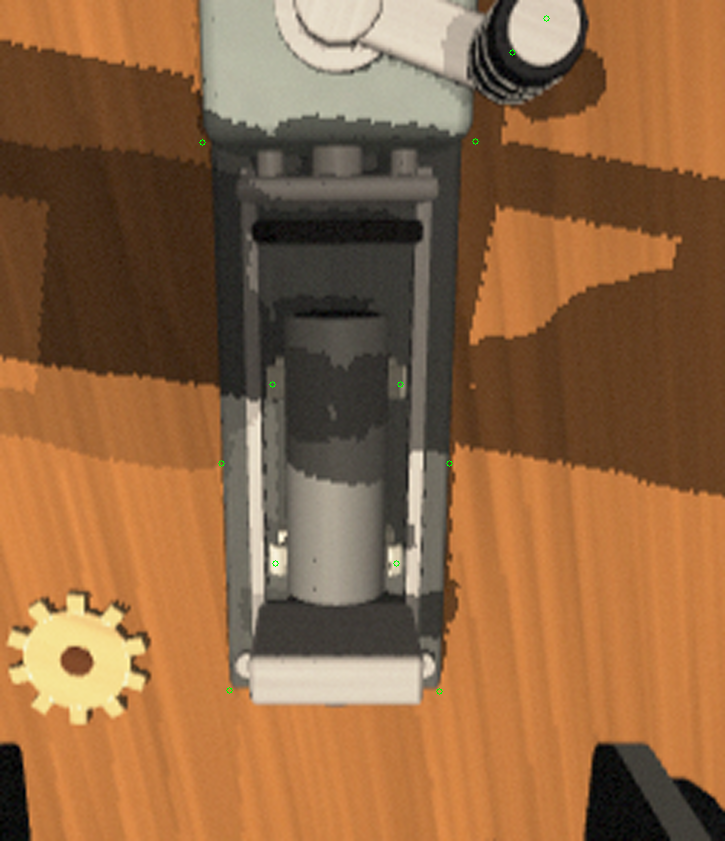

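```bash
python3 -m jog '{"slide":[[-0.02,0.006,0],[-0.02,0,0],[0,0,0]],"turn":[[-1,0,0],[0,0,0],[0,0,0]],"fingers":[1,1,1]}'
python3 - <<'E'
from h import *
c=grab('wrist','w12.png')
p=[.5109,-.0627,-.1672]
def W(q,p=p):
    a,s=np.cos(p[2]),np.sin(p[2]);q=np.array(q)/1000.
    return np.array([p[0]+a*q[0]-s*q[1],p[1]+s*q[0]+a*q[1],q[2]])
M=c["world_to_cam"];o=-M[:3,:3].T@M[:3,3];a=p[2];d=o[:2]-p[:2]
print("cam clamp frame",np.cos(a)*d[0]+np.sin(a)*d[1],-np.sin(a)*d[0]+np.cos(a)*d[1],o[2],sense()["tool_pos"])
th=.3
ring=[(55*np.cos(th)+13*np.cos(t),165-55*np.sin(th)+13*np.sin(t),z) for z in (103,153) for t in np.linspace(0,6.28,16)]
P=[(sx*45,y,86) for sx in(-1,1) for y in(125,207)]+[(sx*35,y,62) for sx in (-1,1) for y in (-52,-60,-68,89,95)]+ring
crop(c,190,0,390,220,4,'w12c.png',[W(q) for q in P])
crop(c,190,150,390,300,4,'w12d.png',[W(q) for q in P])
E
```

```text
clock: 14.25
tool_pos: [0.5039, -0.0857, 0.2865]
tcp_rot: [-3.131, -0.003, 1.402]
force: [1.0, 0.0, 0.2]
grip_width: 1.0
cam clamp frame -0.001574306779397851 0.05767719727463859 0.4299145087314985 [ 0.50387046 -0.08468297  0.28626572]
```

View pics/w12c.png

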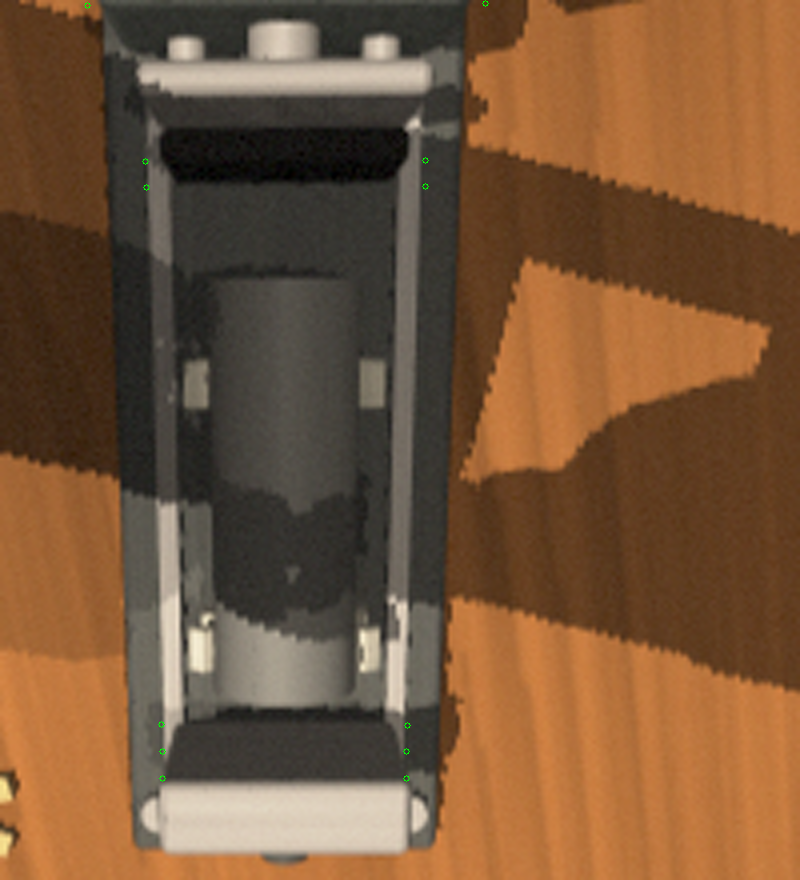

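View pics/w12d.png

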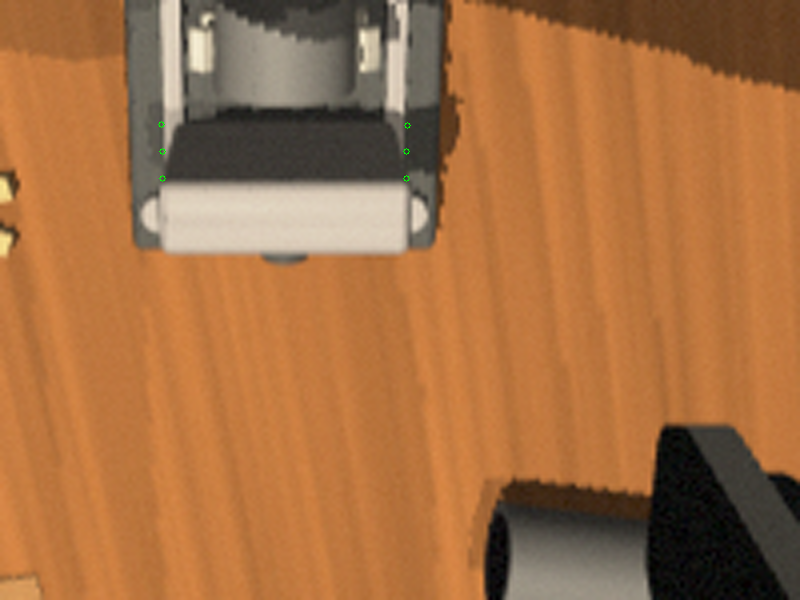

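The stop face is at about clamp y = −68 and the jaw at about 92, so contact should come near θ ≈ 7.2–7.7. I'll move forward to see the sleeve whole.

```bash
python3 -m jog '{"slide":[[0.03,0.003,0],[0.03,0.003,0],[0.03,0.002,0],[0.03,0,0],[0,0,0]],"turn":[[-0.5,0,0],[0,0,0],[0,0,0],[0,0,0],[0,0,0]],"fingers":[1,1,1,1,1]}'
cat > sl.py <<'E'
from h import *
import sys
c=grab('wrist')
p=[.5109,-.0627,-.1672]
def W(q,p=p):
    a,s=np.cos(p[2]),np.sin(p[2]);q=np.array(q)/1000.
    return np.array([p[0]+a*q[0]-s*q[1],p[1]+s*q[0]+a*q[1],q[2]])
th=float(sys.argv[1])
ring=[(55*np.cos(th)+13*np.cos(t),165-55*np.sin(th)+13*np.sin(t),z) for z in (103,153) for t in np.linspace(0,6.28,16)]
P=[(sx*45,y,86) for sx in(-1,1) for y in(125,207)]+ring+[(0,165,101)]
crop(c,190,0,390,200,4,sys.argv[2],[W(q) for q in P])
print(proj(c,W((55*np.cos(th),165-55*np.sin(th),153))),sense()["tool_pos"])
E
python3 sl.py .33 w13c.png
```

```text
clock: 14.8
tool_pos: [0.5304, 0.039, 0.2806]
tcp_rot: [-3.129, -0.007, 1.398]
force: [-0.2, -0.9, 0.6]
grip_width: 1.0
[319.9284572  129.44340988] [0.53014417 0.03764992 0.28041473]
```

View pics/w13c.png

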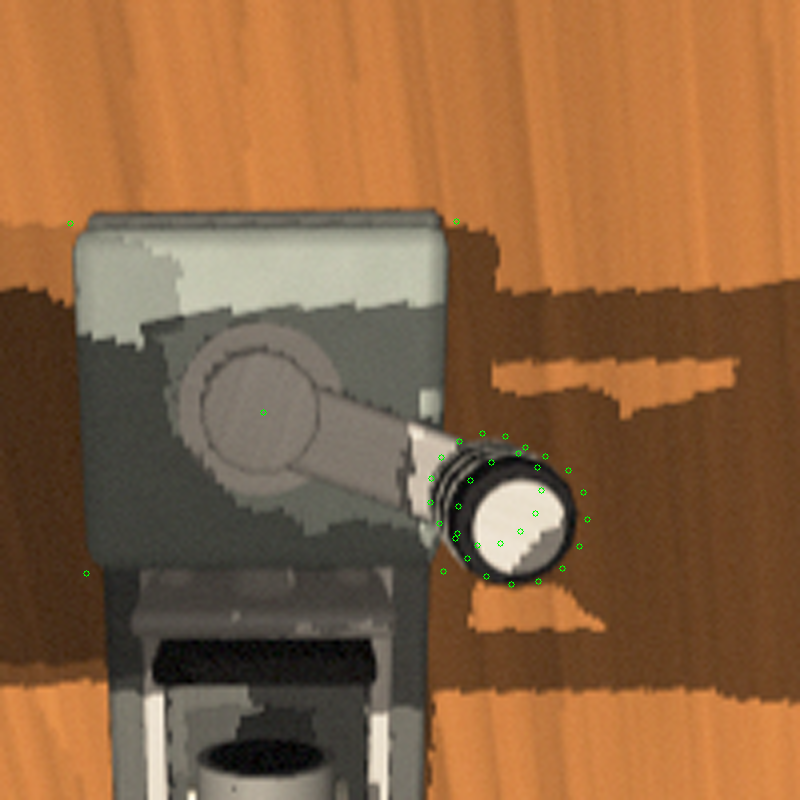

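The gearbox, hub (261,410) and sleeve rim match the model within about 1.5 mm, with θ0 ≈ 0.33. I'll move over the sleeve at world (0.5857, 0.0739).

```bash
python3 to.py .5857 .0739 .19 1.404
```

```text
slide mm [44.7 49.6 90. ] in goal axes [45.  48.8 90.4] turn deg [-0.73 -0.33 -0.33] pos [0.5301 0.0376 0.2804] rpy [-3.129 -0.006  1.398] t 14.85 q6 0.02 F [-0.2 -1.5 -0.4] w 1.001
```

```bash
python3 -m jog '{"slide":[[0.015,0.017,0.02],[0.015,0.017,0.025],[0.015,0.016,0.025],[0,0,0.02],[0,0,0],[0,0,0]],"turn":[[-0.7,-0.3,-0.3],[0,0,0],[0,0,0],[0,0,0],[0,0,0],[0,0,0]],"fingers":[1,1,1,1,1,1]}';  python3 to.py .5857 .0739 .11 1.404
```

```text
clock: 15.45
tool_pos: [0.5873, 0.0729, 0.1854]
tcp_rot: [-3.139, 0.002, 1.402]
force: [0.6, 0.1, 0.2]
grip_width: 0.999
slide mm [ 0.9 -1.6 75.4] in goal axes [ 0.7 -1.7 75.4] turn deg [-0.14  0.11 -0.09] pos [0.5873 0.0729 0.1854] rpy [-3.139e+00  2.000e-03  1.402e+00] t 15.45 q6 0.09 F [0.6 0.1 0.2] w 0.999
```

```bash
python3 -m jog '{"slide":[[0.001,-0.0015,0.015],[0,0,0.02],[0,0,0.01],[0,0,0]],"turn":[[0,0,0],[0,0,0],[0,0,0],[0,0,0]],"fingers":[1,1,1,1]}';  python3 to.py .5857 .0739 .11 1.404; python3 -c "
from h import *
c=grab('wrist','w14.png');c=grab('side');crop(c,180,110,320,250,4,'s14.png')"
```

```text
clock: 15.85
tool_pos: [0.5869, 0.0725, 0.1414]
tcp_rot: [3.138, 0.002, 1.4]
force: [0.3, -0.1, 0.6]
grip_width: 0.997
slide mm [ 1.2 -1.5 31.4] in goal axes [ 1.2 -1.4 31.4] turn deg [ 0.18  0.09 -0.21] pos [0.5869 0.0725 0.1414] rpy [3.138e+00 2.000e-03 1.400e+00] t 15.85 q6 0.09 F [ 0.3 -0.1  0.6] w 0.997
```

View pics/w14.png

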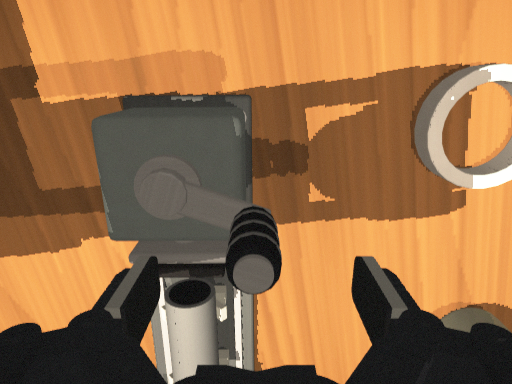

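View pics/s14.png

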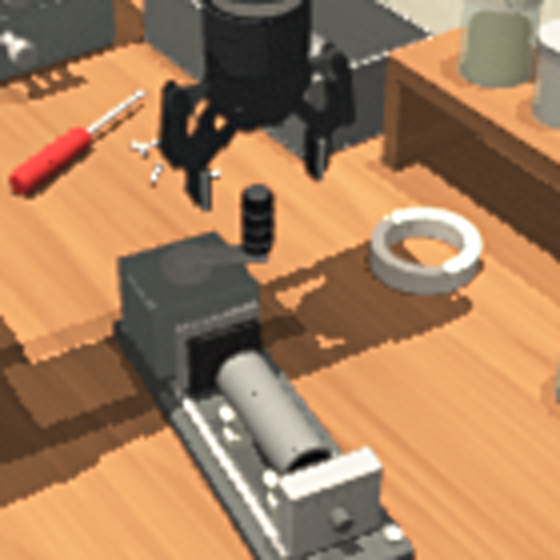

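The sleeve cap is at (255,273), laterally centred between the fingers (midline 256). I'll check its along-x position against the TCP projection.

```bash
python3 -c "
from h import *
c=grab('wrist');t=sense()['tool_pos'];print(proj(c,[t[0],t[1],.153]),ray(c,(255,273),.153),t)"
```

```text
[257.10178365 269.36199249] [0.58702831 0.07084578 0.153     ] [0.58828463 0.07253916 0.14342015]
```

Within 2 mm. I'll descend and close.

```bash
python3 -m jog '{"slide":[[0,-0.001,0.012],[0,0,0.012],[0,0,0.007],[0,0,0]],"turn":[[0.2,0,0],[0,0,0],[0,0,0],[0,0,0]],"fingers":[1,1,1,1]}';  python3 to.py .5857 .0739 .111 1.404
```

```text
clock: 16.4
tool_pos: [0.5886, 0.0726, 0.1118]
tcp_rot: [3.136, 0.001, 1.401]
force: [0.8, 0.9, 0.1]
grip_width: 1.0
slide mm [ 0.8 -3.1  0.7] in goal axes [ 0.8 -3.1  0.8] turn deg [ 0.34  0.05 -0.19] pos [0.5886 0.0726 0.1118] rpy [3.136e+00 1.000e-03 1.401e+00] t 16.4 q6 0.09 F [0.8 0.9 0.1] w 1.0
```

```bash
python3 -m jog '{"slide":[[0,-0.002,0],[0,0,0],[0,0,0],[0,0,0],[0,0,0],[0,0,0],[0,0,0],[0,0,0]],"turn":[[0.3,0,0],[0,0,0],[0,0,0],[0,0,0],[0,0,0],[0,0,0],[0,0,0],[0,0,0]],"fingers":[1,0,0,0,0,0,0,0]}'
cat > cr.py <<'E'
from h import *
import sys
ax=np.array([.5384,.1000]);a=-.1672
cx=np.array([np.cos(a),np.sin(a)]);cy=np.array([-np.sin(a),np.cos(a)])
def st():
    s=sense();d=s["tool_pos"][:2]-ax;X,Y=d@cx,d@cy
    th=np.arctan2(-Y,X);f=s["force"][:2];t=np.array([-np.sin(th),-np.cos(th)])@np.array([cx@f,cy@f]);r=np.array([np.cos(th),-np.sin(th)])@np.array([cx@f,cy@f])
    return s,X,Y,th,-t,r
s,X,Y,th,ft,fr=st()
print(f"t {s['clock']:.2f} th {th:.3f} ({th%(2*np.pi):.3f}) R {1e3*np.hypot(X,Y):.1f} z {s['tool_pos'][2]:.4f} drag {ft:.1f} rad {fr:.1f} Fz {s['force'][2]:.1f} w {s['grip_width']:.3f} rpy {s['tcp_rot'].round(3)} yawerr {np.degrees(s['tcp_rot'][2]-1.404):.2f}")
if len(sys.argv)>1:
    R=.055;dt=float(sys.argv[1]);n=int(sys.argv[2]);px,py=X,Y
    for k in range(1,n+1):
        q=th+dt*k;nx,ny=R*np.cos(q),-R*np.sin(q)
        print("row tool x,y mm",round(1e3*(ny-py),1),round(1e3*(nx-px),1));px,py=nx,ny
E
python3 cr.py .15 6;python3 -c "
from h import *
c=grab('wrist','w15.png');c=grab('side');crop(c,180,110,320,250,4,'s15.png')"
```

```text
clock: 17.2
tool_pos: [0.586, 0.0732, 0.1124]
tcp_rot: [-3.141, 0.001, 1.401]
force: [-0.3, 0.4, 0.0]
grip_width: 0.293
t 17.20 th 0.345 (0.345) R 54.6 z 0.1124 drag 0.2 rad -0.4 Fz 0.0 w 0.293 rpy [-3.141e+00  1.000e-03  1.401e+00] yawerr -0.17
row tool x,y mm -7.7 -3.0
row tool x,y mm -6.9 -4.4
row tool x,y mm -6.2 -5.4
row tool x,y mm -5.3 -6.3
row tool x,y mm -4.3 -7.0
row tool x,y mm -3.2 -7.6
```

View pics/w15.png

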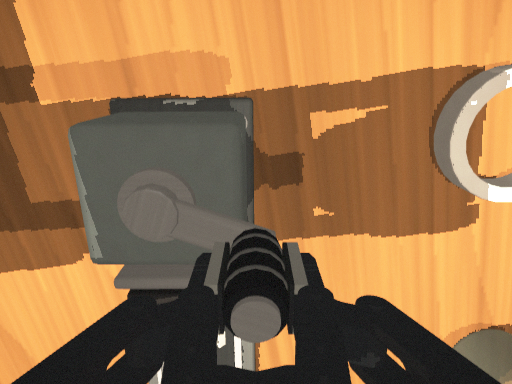

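View pics/s15.png

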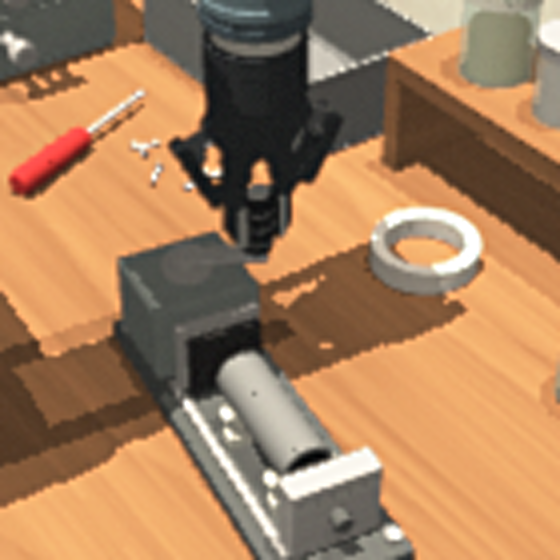

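The sleeve is gripped (0.293 ≈ 25 mm), with the measured radius 54.6 mm against the expected 55 and θ = 0.345. I'll start winding.

```bash
python3 -m jog '{"slide":[[-0.0077,-0.003,0],[-0.0069,-0.0044,0],[-0.0062,-0.0054,0]],"turn":[[0,0,0],[0,0,0],[0,0,0]],"fingers":[0,0,0]}'; python3 cr.py .18 6
```

```text
clock: 17.6
tool_pos: [0.5729, 0.0577, 0.1126]
tcp_rot: [3.135, -0.006, 1.402]
force: [5.5, 3.7, -4.7]
grip_width: 0.287
t 17.60 th 0.720 (0.720) R 54.6 z 0.1126 drag 6.6 rad 0.6 Fz -4.7 w 0.287 rpy [ 3.135 -0.006  1.402] yawerr -0.13
row tool x,y mm -7.1 -6.8
row tool x,y mm -5.4 -8.3
row tool x,y mm -3.9 -9.1
row tool x,y mm -2.2 -9.6
row tool x,y mm -0.4 -9.9
row tool x,y mm 1.4 -9.8
```

The drag of 6.6 N is as predicted. Each row falls about 1.3 mm short under load, so I'll include that in the helper.

```bash
python3 - <<'E'
s=open('cr.py').read()
i=s.index("    for k in")
s=s[:i]+'''    X_,Y_=[],[]
    for k in range(1,n+1):
        q=th+dt*k;nx,ny=R*np.cos(q),-R*np.sin(q);m=q-dt/2
        X_.append(round(1e3*(ny-py)-1.3*np.cos(m),1));Y_.append(round(1e3*(nx-px)-1.3*np.sin(m),1));px,py=nx,ny
    print(list(zip(X_,Y_)))
'''
open('cr.py','w').write(s)
E
python3 cr.py .16 6
```

```text
t 17.60 th 0.720 (0.720) R 54.6 z 0.1126 drag 6.6 rad 0.6 Fz -4.7 w 0.287 rpy [ 3.135 -0.006  1.402] yawerr -0.13
[(np.float64(-7.3), np.float64(-6.9)), (np.float64(-5.8), np.float64(-8.3)), (np.float64(-4.4), np.float64(-9.1)), (np.float64(-2.9), np.float64(-9.7)), (np.float64(-1.3), np.float64(-10.0)), (np.float64(0.3), np.float64(-10.1))]
```

```bash
sed -i 's/list(zip(X_,Y_))/" ".join(f"[{a:.1f},{b:.1f}]" for a,b in zip(X_,Y_))/' cr.py; python3 -m jog '{"slide":[[-0.0073,-0.0069,0],[-0.0058,-0.0083,0],[-0.0044,-0.0091,0],[-0.0029,-0.0097,0],[-0.0013,-0.01,0],[0.0003,-0.0101,0]],"turn":[[0.3,0.3,0],[0,0,0],[0,0,0],[0,0,0],[0,0,0],[0,0,0]],"fingers":[0,0,0,0,0,0]}'; python3 cr.py .16 6
```

```text
clock: 18.2
tool_pos: [0.5223, 0.0479, 0.1124]
tcp_rot: [3.122, -0.021, 1.401]
force: [8.7, 4.8, -6.0]
grip_width: 0.292
t 18.20 th 1.703 (1.703) R 54.5 z 0.1124 drag 6.8 rad -7.2 Fz -6.0 w 0.292 rpy [ 3.122 -0.021  1.401] yawerr -0.18
[1.6,-9.9] [3.7,-9.4] [5.1,-8.7] [6.4,-7.8] [7.6,-6.6] [8.6,-5.4]
```

```bash
cat >> cr.py <<'E'
from scipy.spatial.transform import Rotation as Ro
R_=Ro.from_euler('xyz',s["tcp_rot"]);print("turn",np.degrees((R_.inv()*Ro.from_euler('xyz',[np.pi,0,1.404])).as_rotvec()).round(1))
E
python3 -m jog '{"slide":[[0.0016,-0.0099,0],[0.0037,-0.0094,0],[0.0051,-0.0087,0],[0.0064,-0.0078,0],[0.0076,-0.0066,0],[0.0086,-0.0054,0]],"turn":[[0.8,-0.8,0],[0.3,-0.3,0],[0,0,0],[0,0,0],[0,0,0],[0,0,0]],"fingers":[0,0,0,0,0,0]}'; python3 cr.py .16 6
```

```text
clock: 18.8
tool_pos: [0.4862, 0.0827, 0.1124]
tcp_rot: [3.123, 0.006, 1.398]
force: [4.0, -6.2, -4.6]
grip_width: 0.289
t 18.80 th 2.654 (2.654) R 55.0 z 0.1124 drag 7.1 rad -1.8 Fz -4.6 w 0.289 rpy [3.123 0.006 1.398] yawerr -0.34
[9.3,-4.0] [9.8,-2.5] [10.1,-0.9] [10.1,0.7] [9.8,2.3] [9.3,3.9]
turn [ 1.1  0.3 -0.3]
```

```bash
python3 -m jog '{"slide":[[0.0093,-0.004,0],[0.0098,-0.0025,0],[0.0101,-0.0009,0],[0.0101,0.0007,0],[0.0098,0.0023,0],[0.0093,0.0039,0]],"turn":[[0.7,0.3,-0.3],[0.3,0,0],[0.3,0,0],[0,0,0],[0,0,0],[0,0,0]],"fingers":[0,0,0,0,0,0]}'; python3 cr.py .16 6
```

```text
clock: 19.4
tool_pos: [0.4943, 0.1336, 0.1124]
tcp_rot: [-3.137, 0.015, 1.403]
force: [-3.9, -5.2, 2.6]
grip_width: 0.287
t 19.40 th -2.658 (3.626) R 55.4 z 0.1124 drag 6.5 rad -0.1 Fz 2.6 w 0.287 rpy [-3.137  0.015  1.403] yawerr -0.04
[8.3,5.8] [7.6,6.7] [6.4,7.8] [5.1,8.7] [3.6,9.4] [2.1,9.9]
turn [-0.3  0.9 -0. ]
```

```bash
python3 -m jog '{"slide":[[0.0083,0.0058,0],[0.0076,0.0067,0],[0.0064,0.0078,0],[0.0051,0.0087,0],[0.0036,0.0094,0],[0.0021,0.0099,0]],"turn":[[-0.3,0.6,0],[0,0.3,0],[0,0,0],[0,0,0],[0,0,0],[0,0,0]],"fingers":[0,0,0,0,0,0]}'; python3 cr.py .1 5
```

```text
clock: 20.0
tool_pos: [0.5428, 0.1551, 0.1123]
tcp_rot: [-3.13, 0.01, 1.406]
force: [-7.4, -4.9, 5.0]
grip_width: 0.289
t 20.00 th -1.658 (4.625) R 55.3 z 0.1123 drag 7.0 rad -5.5 Fz 5.0 w 0.289 rpy [-3.13   0.01   1.406] yawerr 0.10
[-0.0,6.8] [-0.4,6.8] [-1.1,6.7] [-1.8,6.6] [-2.4,6.4]
turn [-0.7  0.6  0.1]
```

```bash
python3 -m jog '{"slide":[[0.0,0.0068,0],[-0.0004,0.0068,0],[-0.0011,0.0067,0],[-0.0018,0.0066,0],[-0.0024,0.0064,0]],"turn":[[-0.6,0.5,0],[0,0,0],[0,0,0],[0,0,0],[0,0,0]],"fingers":[0,0,0,0,0]}'; python3 cr.py .1 5;python3 -c "
from h import *
c=grab('wrist','w16.png');c=grab('side');crop(c,190,160,330,290,5,'s16.png')
c=grab('top');crop(c,185,165,315,260,6,'t16.png')"
```

```text
clock: 20.5
tool_pos: [0.57, 0.145, 0.1123]
tcp_rot: [-3.127, 0.002, 1.408]
force: [-7.2, 1.5, 5.1]
grip_width: 0.294
t 20.50 th -1.126 (5.158) R 55.0 z 0.1123 drag 6.8 rad -2.9 Fz 5.1 w 0.294 rpy [-3.127e+00  2.000e-03  1.408e+00] yawerr 0.20
[-3.3,6.0] [-3.8,5.6] [-4.4,5.2] [-4.9,4.8] [-5.3,4.3]
turn [-0.8  0.1  0.2]
```

View pics/s16.png

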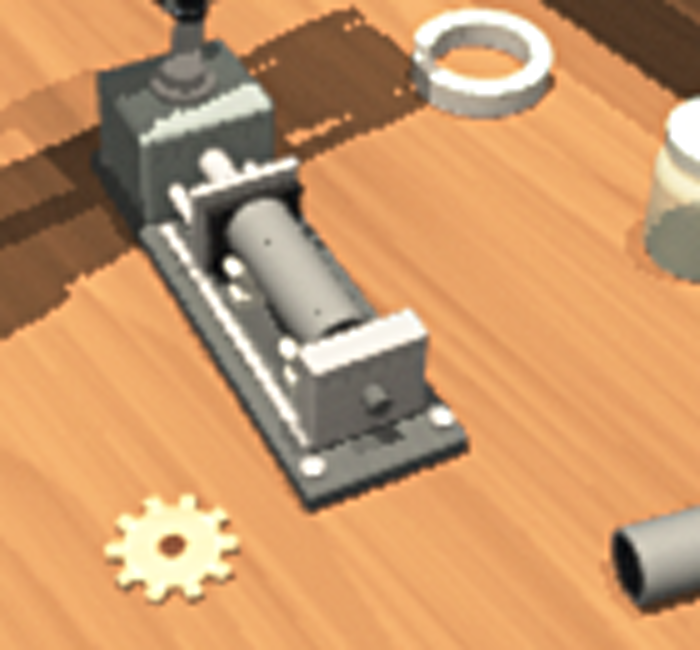

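View pics/t16.png

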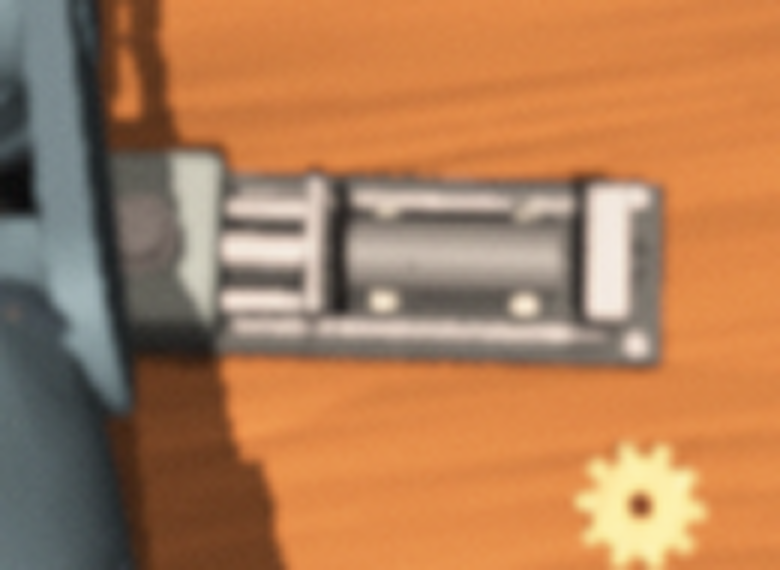

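The jaw is now pushing the tube, with a gap of about 10 mm left to the stop (top crop 567–585). I'll carry on in small steps.

```bash
python3 -m jog '{"slide":[[-0.0033,0.006,0],[-0.0038,0.0056,0],[-0.0044,0.0052,0],[-0.0049,0.0048,0],[-0.0053,0.0043,0]],"turn":[[-0.6,0.1,0.2],[-0.2,0,0],[0,0,0],[0,0,0],[0,0,0]],"fingers":[0,0,0,0,0]}'; python3 cr.py .1 4
```

```text
clock: 21.15
tool_pos: [0.588, 0.1235, 0.1123]
tcp_rot: [-3.133, -0.006, 1.406]
force: [-6.1, 5.1, 4.0]
grip_width: 0.287
t 21.15 th -0.611 (5.673) R 54.9 z 0.1123 drag 7.2 rad -3.4 Fz 4.0 w 0.287 rpy [-3.133 -0.006  1.406] yawerr 0.12
[-5.7,3.7] [-6.1,3.0] [-6.4,2.4] [-6.6,1.8]
turn [-0.5 -0.3  0.1]
```

```bash
python3 -m jog '{"slide":[[-0.0057,0.0037,0],[-0.0061,0.003,0],[-0.0064,0.0024,0],[-0.0066,0.0018,0]],"turn":[[-0.4,-0.3,0],[0,0,0],[0,0,0],[0,0,0]],"fingers":[0,0,0,0]}'; python3 cr.py .08 4
```

```text
clock: 21.55
tool_pos: [0.5931, 0.1026, 0.1124]
tcp_rot: [-3.136, -0.009, 1.408]
force: [-2.0, 7.1, 3.1]
grip_width: 0.288
t 21.55 th -0.215 (6.069) R 54.7 z 0.1124 drag 7.1 rad -1.7 Fz 3.1 w 0.288 rpy [-3.136 -0.009  1.408] yawerr 0.23
[-5.6,1.3] [-5.7,0.5] [-5.7,0.1] [-5.7,-0.4]
turn [-0.3 -0.5  0.2]
```

```bash
python3 -m jog '{"slide":[[-0.0056,0.0013,0],[-0.0057,0.0005,0],[-0.0057,0.0001,0],[-0.0057,-0.0004,0]],"turn":[[-0.3,-0.4,0.2],[0,0,0],[0,0,0],[0,0,0]],"fingers":[0,0,0,0]}'; python3 cr.py .08 4;python3 -c "
from h import *
c=grab('side');crop(c,190,160,330,290,5,'s17.png')
c=grab('top');crop(c,185,165,315,260,6,'t17.png')"
```

```text
clock: 21.95
tool_pos: [0.5911, 0.0855, 0.1124]
tcp_rot: [3.141, -0.013, 1.406]
force: [1.6, 7.4, -1.0]
grip_width: 0.292
t 21.95 th 0.101 (0.101) R 54.6 z 0.1124 drag 7.6 rad -0.5 Fz -1.0 w 0.292 rpy [ 3.141 -0.013  1.406] yawerr 0.11
[-5.7,-0.4] [-5.6,-1.2] [-5.4,-1.7] [-5.3,-2.1]
turn [ 0.1 -0.7  0.1]
```

View pics/t17.png

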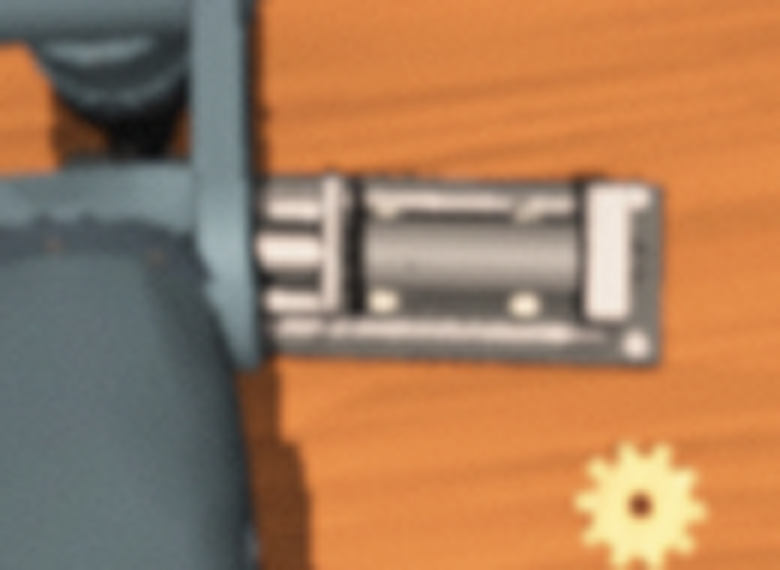

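View pics/s17.png

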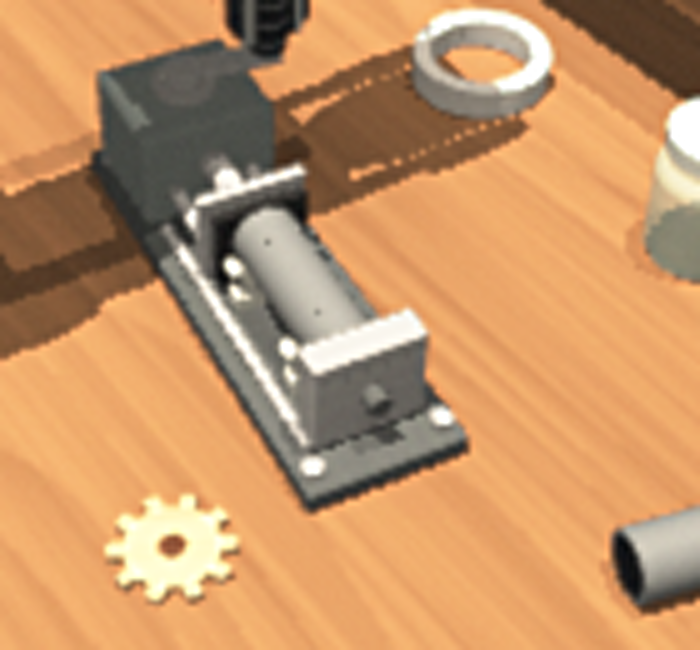

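θ ≈ 6.38 and the tube is close to the stop. From here I'll take fine steps and read the drag each time (baseline ≈ 7.0 N).

```bash
python3 -m jog '{"slide":[[-0.0048,-0.0004,0],[-0.0047,-0.0008,0]],"turn":[[0,-0.5,0],[0,0,0]],"fingers":[0,0]}'>/dev/null; python3 cr.py .06 2
```

```text
t 22.25 th 0.234 (0.234) R 54.6 z 0.1124 drag 6.9 rad -1.2 Fz -1.5 w 0.286 rpy [ 3.139 -0.008  1.406] yawerr 0.12
[-4.5,-0.8] [-4.4,-1.5]
turn [ 0.1 -0.5  0.1]
```

```bash
python3 -m jog '{"slide":[[-0.0045,-0.0008,0],[-0.0044,-0.0015,0]],"turn":[[0,-0.3,0],[0,0,0]],"fingers":[0,0]}'>/dev/null; python3 cr.py .06 2
```

```text
t 22.45 th 0.349 (0.349) R 54.6 z 0.1125 drag 7.4 rad -0.4 Fz -1.9 w 0.287 rpy [ 3.137 -0.008  1.407] yawerr 0.15
[-4.4,-1.3] [-4.2,-2.0]
turn [ 0.3 -0.5  0.2]
```

```bash
python3 -m jog '{"slide":[[-0.0044,-0.0013,0],[-0.0042,-0.002,0]],"turn":[[0.2,-0.3,0],[0,0,0]],"fingers":[0,0]}'>/dev/null; python3 cr.py .06 2
python3 -c "
from h import *
c=grab('side');crop(c,240,195,290,255,10,'s18.png')"
```

```text
t 22.65 th 0.467 (0.467) R 54.6 z 0.1125 drag 6.6 rad -0.7 Fz -3.1 w 0.292 rpy [ 3.137 -0.008  1.407] yawerr 0.18
[-4.2,-1.8] [-3.9,-2.4]
turn [ 0.2 -0.4  0.2]
```

View pics/s18.png

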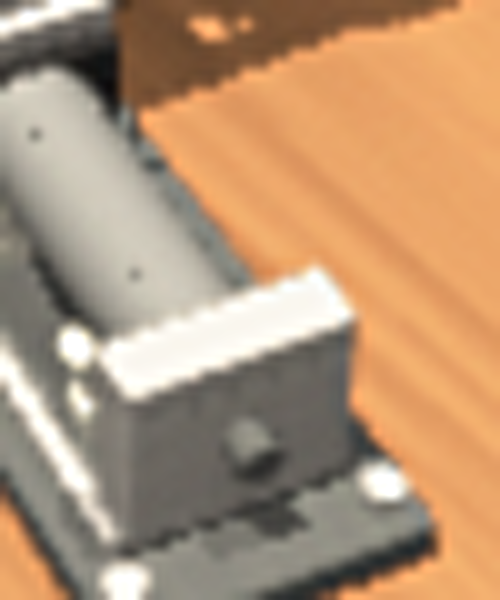

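No contact yet (θ = 6.75, drag 6.6 N).

```bash
python3 -m jog '{"slide":[[-0.0042,-0.0018,0],[-0.0039,-0.0024,0]],"turn":[[0.2,-0.3,0],[0,0,0]],"fingers":[0,0]}'>/dev/null; python3 cr.py .06 2
```

```text
t 22.90 th 0.589 (0.589) R 54.6 z 0.1125 drag 6.4 rad -0.7 Fz -2.0 w 0.290 rpy [ 3.137 -0.007  1.407] yawerr 0.19
[-4.0,-2.3] [-3.6,-2.9]
turn [ 0.2 -0.4  0.2]
```

```bash
python3 -m jog '{"slide":[[-0.004,-0.0023,0],[-0.0036,-0.0029,0]],"turn":[[0.2,-0.3,0],[0,0,0]],"fingers":[0,0]}'>/dev/null; python3 cr.py .06 2
```

```text
t 23.10 th 0.705 (0.705) R 54.5 z 0.1125 drag 7.9 rad -0.3 Fz -4.0 w 0.287 rpy [ 3.136 -0.007  1.408] yawerr 0.21
[-3.7,-2.7] [-3.2,-3.3]
turn [ 0.3 -0.4  0.2]
```

```bash
python3 -m jog '{"slide":[[-0.0037,-0.0027,0]],"turn":[[0.2,-0.3,0]],"fingers":[0]}'>/dev/null; python3 cr.py .06 2
```

```text
t 23.20 th 0.761 (0.761) R 54.6 z 0.1125 drag 8.3 rad -3.9 Fz -4.6 w 0.290 rpy [ 3.137 -0.005  1.407] yawerr 0.20
[-3.5,-3.0] [-3.0,-3.5]
turn [ 0.2 -0.3  0.2]
```

```bash
python3 -m jog '{"slide":[[-0.0034,-0.0031,0]],"turn":[[0.1,-0.1,0]],"fingers":[0]}'>/dev/null; python3 cr.py .06 2
```

```text
t 23.30 th 0.812 (0.812) R 54.6 z 0.1125 drag 9.6 rad -2.4 Fz -4.6 w 0.289 rpy [ 3.136 -0.006  1.408] yawerr 0.20
[-3.4,-3.1] [-2.9,-3.6]
turn [ 0.3 -0.3  0.2]
```

The drag is rising steadily: 6.4, 7.9, 8.3, then 9.6 N, so contact was near θ ≈ 6.93. I'll take one more small step.

```bash
python3 -m jog '{"slide":[[-0.003,-0.0028,0]],"turn":[[0.1,-0.1,0]],"fingers":[0]}'>/dev/null; python3 cr.py .06 2
python3 -c "
from h import *
c=grab('side');crop(c,190,160,330,290,5,'s19.png')"
```

```text
t 23.40 th 0.853 (0.853) R 54.6 z 0.1125 drag 8.7 rad -2.3 Fz -5.1 w 0.289 rpy [ 3.134 -0.007  1.407] yawerr 0.20
[-3.2,-3.3] [-2.7,-3.7]
turn [ 0.4 -0.4  0.2]
```

View pics/s19.png

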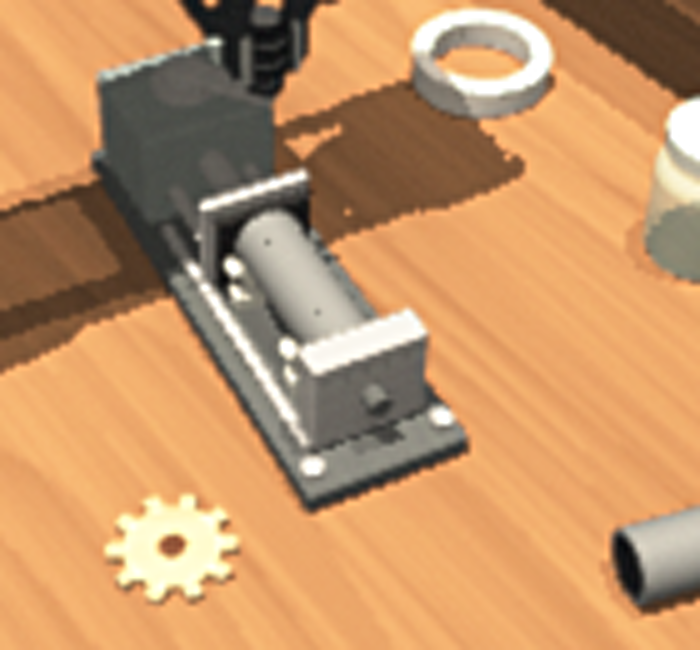

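```bash
python3 -m jog '{"slide":[[-0.0032,-0.0033,0]],"turn":[[0.3,-0.3,0]],"fingers":[0]}'>/dev/null; python3 cr.py .06 2
```

```text
t 23.55 th 0.904 (0.904) R 54.6 z 0.1125 drag 11.7 rad -2.9 Fz -5.6 w 0.288 rpy [ 3.136 -0.004  1.407] yawerr 0.19
[-3.0,-3.5] [-2.5,-3.9]
turn [ 0.3 -0.3  0.2]
```

The drag of 11.7 N and a contact angle of about 6.90 together put the jaw at roughly 25–30 N. I'll stop here, relax, then release.

```bash
python3 -m jog '{"slide":[[0,0,0],[0,0,0]],"turn":[[0,0,0],[0,0,0]],"fingers":[0,0]}'>/dev/null; python3 cr.py
python3 -m jog '{"slide":[[0,0,0],[0,0,0],[0,0,0],[0,0,0],[0,0,0],[0,0,0]],"turn":[[0,0,0],[0,0,0],[0,0,0],[0,0,0],[0,0,0],[0,0,0]],"fingers":[0.4,0.6,0.8,1,1,1]}'; python3 cr.py
```

```text
t 23.75 th 0.903 (0.903) R 54.6 z 0.1124 drag -0.6 rad -1.1 Fz 0.4 w 0.291 rpy [ 3.135 -0.004  1.408] yawerr 0.21
turn [ 0.4 -0.2  0.2]
clock: 24.35
tool_pos: [0.5654, 0.0512, 0.1129]
tcp_rot: [3.133, -0.004, 1.407]
force: [-0.7, -0.2, 0.0]
grip_width: 0.997
t 24.35 th 0.897 (0.897) R 55.8 z 0.1129 drag -0.7 rad -0.2 Fz 0.0 w 0.997 rpy [ 3.133 -0.004  1.407] yawerr 0.18
turn [ 0.5 -0.2  0.2]
```

```bash
python3 -m jog '{"slide":[[0,0,-0.01],[0,0,-0.02],[0,0,-0.03],[0,0,-0.04],[0,0,-0.04],[-0.03,0,-0.02],[-0.04,-0.015,0],[-0.04,-0.015,0],[-0.03,0,0],[0,0,0]],"turn":[[0,0,0],[0,0,0],[0,0,0],[0,0,0],[0,0,0],[0,0,0],[0,0,0],[0,0,0],[0,0,0],[0,0,0]],"fingers":[1,1,1,1,1,1,1,1,1,1]}'
python3 - <<'E'
from h import *
c=grab('wrist','w20.png');crop(c,150,0,400,220,3,'w20c.png');c=grab('top','t20.png')
c=grab('side','s20.png')
E
```

```text
clock: 25.35
tool_pos: [0.5105, -0.086, 0.287]
tcp_rot: [3.126, -0.001, 1.412]
force: [0.1, 0.9, 0.4]
grip_width: 1.0
```

View pics/w20.png

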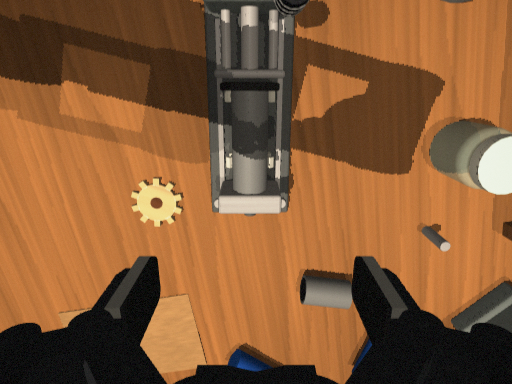

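View pics/s20.png

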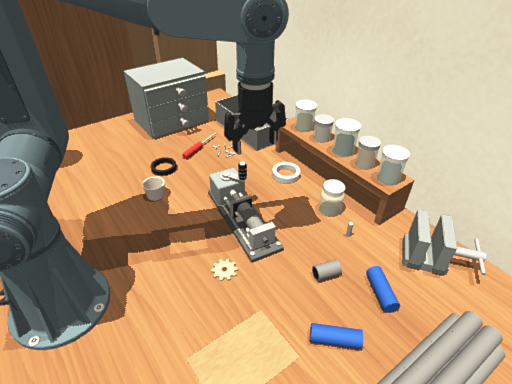

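The tube (wrist view, rows 85–192) sits between the jaw pad and the stop, centred in the V rests. The offcut and the other bystanders are where they were. Nothing is touching the robot, so I'll hand in.

```bash
python3 -c "
from workcell import order,sense
print(order.hand_in());s=sense();print(s['clock'],s['force'].round(1))"
```

```text
the job is handed in; nothing more can be done
None
the job is handed in; nothing more can be done
```

The long tube is nipped between the jaw and the end stop, lying in both V rests, and I handed the job in at about 25 s of the 70 s allowed. No verdict came back.

- **Placing the tube:** I laid the longer grey tube on the rests and felt contact at about 16 N. After release the wrist view showed it centred in the V rests, with clear gaps to jaw and stop.
- **Winding the crank:** I held the sleeve between the fingers and wound it clockwise from about 0.35 to 7.19 rad. Drag at the sleeve was about 6.9 N until roughly 6.9 rad. It then rose unevenly (7.9, 8.3, 9.6, 8.7, 11.7 N), which I took as the jaw meeting the tube.
- **Jaw force:** I estimate about 27 N, with no direct reading. The crank angle past contact suggests 24–27 N, while the last drag reading alone would mean about 37 N. Force noise of around 1 N explains that spread, and both values are inside 10–50 N.
- **Last checks:** The fingers were open, the arm was well clear and the wrist force was near zero. By eye, the pictures showed the tube tight between pad and stop. The offcut and the other things in view had not moved.

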